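# Brush out a lamp body, then hold its bayonet lid half-way to the click

## Robot

A 7-joint arm with a two-finger parallel gripper is mounted at the origin on the work surface. World frame = base frame: x ahead of the robot, y to its left, z up, the work surface at z = 0. Lengths are in m, angles in rad, forces in N, time in s.
With the tool pointing down it reaches from about 0.425 to 0.875 m from the base axis. Payload 4.7 kg.
Tool frame: the origin (TCP) lies midway between the tips of the shut fingers; the grasp point (between the pads) lies 19 mm behind it; x points along the fingers, y is the direction in which the jaws open and shut, and the axes are right-handed (so a half turn about x gives the same grasp; the last joint's range is limited). The gripper opens to 87 mm and grips with 3 to 60 N. Pads are 19 mm wide; open, the fingers measure 117 mm over their backs; the gripper's body (75 mm by 190 mm) begins 51 mm behind the grasp point.
Start: joints at [1.283, 0.321, -0.07, 1.45, 0.023, 1.371, -0.057], TCP at [0.193, -0.621, 0.223] pointing down, gripper open.
Joint ranges: [-2.86, 2.86], [-0.3, 2.09], [-1.38, 1.24], [0.06, 2.45], [-1.56, 4.7], [0.09, 2.05], [-2.69, 2.69]. Speed limits (rad/s): [2.57, 2.57, 3.14, 3.14, 3.14, 3.14, 3.14].

## Interface

Orientations are given as a rotation vector (axis times angle).
In Python, from bench import ctrl gives the robot as it stands. The module is installed in compiled form; this text tells all that it offers.
- The arm moves only by the shell command python3 -m jog 'ROWS' [FORCE]. ROWS is JSON, a list of rows, each an object with "rot": the turn, a rotation vector about the tool's x, y, z in units of 5 degrees (1.0 is 5 degrees), a list of three; "travel": the shift along the tool's x, y, z in units of 0.3 m (1.0 is 0.3 m), a list of three; "jaw": the closure, from -1 (fully open) to 1 (shut), so that 0 is half open. In form: [{"rot": [ax, ay, az], "travel": [tx, ty, tz], "jaw": jaw}, ...]. A call has 1 to 8 rows; each row shifts and turns the commanded pose from where the row before left it, along the tool's axes as they then stand; what a row does not reach is not made up. A row lasts 1/10 s, in which the tool goes at most 50 mm and 8.59 degrees, less where a joint would pass 70% of its speed; a pose out of reach is approached as far as the arm can. A call with a number of a shift or a turn outside -1 to 1 is refused whole. A call with a gripper value outside its range is refused whole. The fingers move at their own pace and stop on an object; FORCE is the grip in N (left out, the last holds). Time passes only in rows, so rows that do not move let the fingers close. It gives the time, the measured TCP pose, the force and the opening at its end, in the units of the state.
- ctrl.get_state(): the state, without advancing time (a new reading comes with each control period).
- ctrl.get_image(name): name is "side" or "top"; returns the picture (400x640x3 uint8, red, green, blue); there is no depth.
- ctrl.camera_model(name): a dict with "mtx" (3x3 intrinsics, pixels), "extrinsics" (4x4, takes a point from world to camera coordinates). Camera axes: x right, y up, looking along -z (the intrinsics and any distortion apply to the point x, -y, -z); pixel columns grow to the right and rows downward; lengths in m; the calibration is good to about 2 mm. A picture is of the moment at which its call begins. camera_model takes no time and is no camera call.
- ctrl.close_job(): hands the job in, once; it reports no verdict.
The state is a dict: "time": time; "joint_positions": joint angles; "qd": joint speeds; "joint_torque": joint torques, N m; "position": TCP position; "tool_rot": TCP orientation; "ft_force": force on the tool from outside, world axes, zero at the start; "torque": the same for the moment, N m; "grip_width": opening from 0.0 (shut) to 1.0 (fully open).
Only numpy, scipy, OpenCV 4.12 (cv2) and the standard library are available. Lean on these libraries where they do the work, as an engineer would, in place of code of your own. Each camera call takes 0.05 s, during which the arm holds its last target.

## Task

Dust out the lamp body: take the brush from its pot, push it to the bottom of the lamp body and draw it up, two times over, then stand it back in its pot. Then drop the orange bayonet lid into the body, white pointers at the white marks, and twist it clockwise seen from above until the pointers stand at the yellow half-way marks, never as far as the click. Finish while still gripping the lid there against its return spring, so that the seal can be inspected, and leave the other things where they are.

Things in the scene. Friction and masses are not known exactly. Their poses are not given: they have to be found in the camera images.
- housing: Grey round lamp body, 88 mm across, upright on a 130 mm square aluminium plate fixed to the counter. Origin on its axis at counter level, z up. Open top, rim at z = 88 mm. Two entry slots at the rim on its +x and -x sides. Marks on the rim and down the side, each of them twice (half a turn apart), white at the slots, yellow 45 and red 90 degrees clockwise of them seen from above.
- housing_rim (a point): Centre of the body's top opening, z = 88 mm. Collar from z = 80 to 88 mm: opening 59 mm across, slots 14 mm wide reaching 36 mm from the axis. Under it, z = 64 to 80 mm, a chamber 74 mm across where the lid's lugs turn. A stop bars turning the lid counter-clockwise from the slots.
- housing_floor (a point): Centre of the body's inner floor, z = 12 mm; from there up to z = 64 mm the bore is 56 mm across.
- ring (a joint): Sprung brass drive ring under the collar, rad, 0 at rest, growing clockwise from above (to 1.6). The lid's lugs push it: it turns with the lid after the lid's first 0.1 rad or so, so pointers at yellow means about 0.7. Its spring pushes the lid back, 0.06 Nm at 0 and 0.15 Nm at yellow: let go, the lid turns back. The sprung click catch is felt from about 0.9 on.
- lid: Orange bayonet lid, about 130 g, standing on its plug. Origin: centre of the plug's underside, z up. Plug 55 mm across, z = 0 to 15; flange 76 mm across, z = 15 to 20 mm. Two lugs at the plug's foot on +x and -x, 10 mm wide, 5 mm tall, reaching 34 mm from the axis; white pointers above them on the flange. Half a turn gives the same lid. Fully seated its origin is at z = 73 mm in the body's frame.
- lid_bar (a point): Middle of the lid's grip bar, 34 mm above the lid's origin: upright bar 50 mm long along the lid's x, 14 mm thick along y, from 20 to 48 mm above the origin.
- brush: Long upright brush, 170 mm, 70 g, standing foot down in its pot. Origin: centre of the flat foot, z up along it. Stiff round head 30 mm across from z = 0 to 62 mm, thin neck, wooden handle z = 74 to 170 mm of rectangular section, 20 mm along x and 14 mm along y.
- brush_foot (a point): Centre of the brush's flat foot (same as its origin).
- pot: Small blue brush pot fixed on the counter, 52 mm across (foot 72 mm), 55 mm tall, bore 40 mm, inner floor at z = 6 mm. Origin: on its axis at counter level. It and the lid stand to the left and right of the lamp body, either way round.
- spray_can: Bystander: blue spray can, 60 mm across, 142 mm tall, origin under its centre.
- junction_box: Bystander: open orange electrical junction box, 68 mm across, 45 mm tall, origin under its centre.
- socket_block: Bystander: grey wall socket block, 80 x 80 mm, 33 mm tall, origin under its centre.

How it is judged:
By the outcome, as a careful person would: the job done as asked, in the order asked, and still so for the second after the job is handed in, while the arm keeps its last pose, push and grip.
It also fails if it takes over 61 s, if anything falls off the work surface, if the arm or the gripper's body presses on something with over 40 N, if the wrist force passes 120 N, or if a joint passes its speed limit or range.

## Working session

There is one attempt and no reset: what is moved stays moved. The work goes in short steps, Python scripts to look and compute and a shell command to move; the robot and the scene stay as the last step left them, time stands still between calls to the robot, and variables do not carry over. Pictures are saved under pics/ and viewed, and the job is handed in when it is done.

```bash
mkdir -p pics; cat > h.py <<'E'
import numpy as np, cv2
from bench import ctrl
def snap(n,tag):
    im=ctrl.get_image(n); cv2.imwrite(f'pics/{tag}_{n}.png',im[:,:,::-1]); return im
def cam(n):
    m=ctrl.camera_model(n); return np.array(m['mtx']),np.array(m['extrinsics']),m
def proj(n,P):
    K,E,_=cam(n);P=np.atleast_2d(P);c=(E[:3,:3]@P.T).T+E[:3,3];c=c*[1,-1,-1];p=(K@c.T).T
    return p[:,:2]/p[:,2:]
def ray(n,uv):
    K,E,_=cam(n);d=np.linalg.inv(K)@[uv[0],uv[1],1];d=d*[1,-1,-1];R=E[:3,:3]
    return -R.T@E[:3,3],R.T@d
def onz(n,uv,z):
    o,d=ray(n,uv);return o+d*(z-o[2])/d[2]
def tri(a,b):
    # a,b=(name,uv): midpoint of closest approach, gap
    o1,d1=ray(*a);o2,d2=ray(*b);A=np.stack([d1,-d2],1);t=np.linalg.lstsq(A,o2-o1,rcond=None)[0]
    p=o1+d1*t[0];q=o2+d2*t[1];return (p+q)/2,np.linalg.norm(p-q)
E
python3 - <<'E'
from h import *
for n in('side','top'):
    snap(n,'a');print(n,cam(n)[2], ray(n,(320,200)))
print(ctrl.get_state())
E
```

```text
side {'mtx': array([[499.48270461,   0.        , 315.2081168 ],
       [  0.        , 499.48270461, 198.10746651],
       [  0.        ,   0.        ,   1.        ]]), 'extrinsics': array([[ 9.99949758e-01,  1.15783227e-03,  9.95697834e-03,
        -6.04513342e-01],
       [-7.43948306e-03,  7.51454055e-01,  6.59743478e-01,
        -4.19386529e-02],
       [-6.71833946e-03, -6.59784406e-01,  7.51424914e-01,
        -1.38929862e+00],
       [ 0.00000000e+00,  0.00000000e+00,  0.00000000e+00,
         1.00000000e+00]])} (array([ 0.59483719, -0.88442267,  1.07764148]), array([ 0.01633974,  0.65694826, -0.75382915]))
top {'mtx': array([[392.16147071,   0.        , 317.4894278 ],
       [  0.        , 392.16147071, 194.82149382],
       [  0.        ,   0.        ,   1.        ]]), 'extrinsics': array([[-0.00348913, -0.99983262,  0.01795974, -0.01486178],
       [ 0.99384272, -0.00147813,  0.11079022, -0.60683431],
       [-0.11074513,  0.01823572,  0.99368153, -0.87843571],
       [ 0.        ,  0.        ,  0.        ,  1.        ]])} (array([5.05763526e-01, 2.62642165e-04, 9.40383552e-01]), array([ 0.09759906, -0.02461702, -0.99502954]))
{'time': 0.1, 'joint_positions': array([ 1.28312373,  0.32175528, -0.07007806,  1.4515544 ,  0.02259073,
        1.37082674, -0.05690269]), 'qd': array([ 0.00163067, -0.00248771, -0.00043805, -0.00490019, -0.00135216,
       -0.00094569, -0.0017305 ]), 'joint_torque': array([-3.48934338e-05, -4.92570949e+01, -4.05612476e-01, -3.13399601e+01,
       -6.41490868e-02,  3.94711783e-02,  4.17426963e-05]), 'position': array([ 0.19299009, -0.62015787,  0.22156599]), 'tool_rot': array([ 2.05932812,  0.31497114, -2.06005876]), 'ft_force': array([-0.53974139,  0.07812917, -0.15599273]), 'torque': array([-0.04391741, -0.01685825, -0.02885245]), 'grip_width': 1.0015855452452442}
```

View pics/a_side.png

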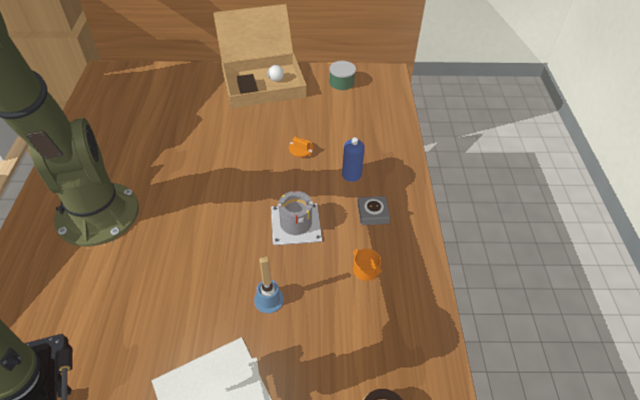

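View pics/a_top.png

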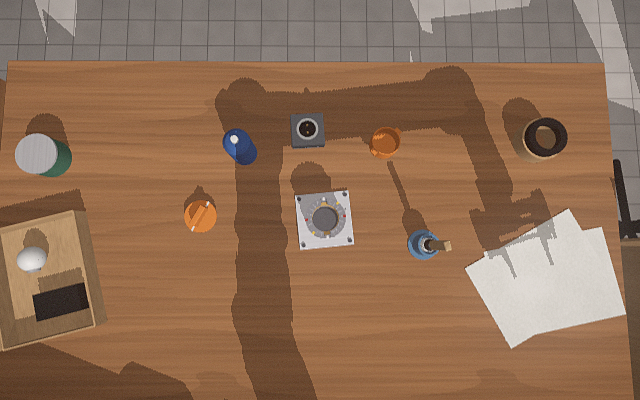

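The side view shows the body at about (297,215), the brush in its blue pot at (268,290), the lid at (301,147), and the bystanders to the right. In the top view the body is at (324,220), the pot at (423,245) and the lid at (200,216). I'll zoom in next.

```bash
python3 - <<'E'
from h import *
t=cv2.imread('pics/a_top.png');s=cv2.imread('pics/a_side.png')
def c(im,x,y,w,h,k,n): cv2.imwrite(n,cv2.resize(im[y:y+h,x:x+w],None,fx=k,fy=k,interpolation=cv2.INTER_CUBIC))
A=cv2.resize(t[180:260,285:365],(400,400),interpolation=cv2.INTER_CUBIC)
B=cv2.resize(t[185:245,170:230],(400,400),interpolation=cv2.INTER_CUBIC)
cv2.imwrite('pics/z1.png',np.hstack([A,B]))
A=cv2.resize(t[210:280,395:465],(400,400),interpolation=cv2.INTER_CUBIC)
B=cv2.resize(s[250:320,235:305],(400,400),interpolation=cv2.INTER_CUBIC)
cv2.imwrite('pics/z2.png',np.hstack([A,B]))
A=cv2.resize(s[180:250,260:330],(400,400),interpolation=cv2.INTER_CUBIC)
B=cv2.resize(s[130:165,283:318],(400,400),interpolation=cv2.INTER_CUBIC)
cv2.imwrite('pics/z3.png',np.hstack([A,B]))
E
```

```text
(no output)
```

View pics/z1.png

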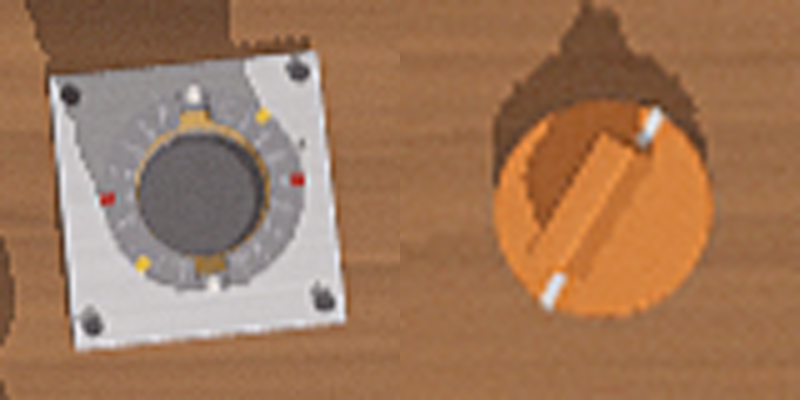

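View pics/z2.png

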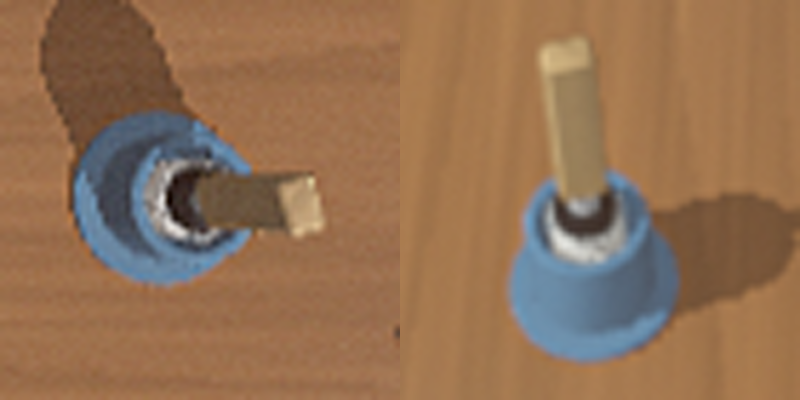

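View pics/z3.png

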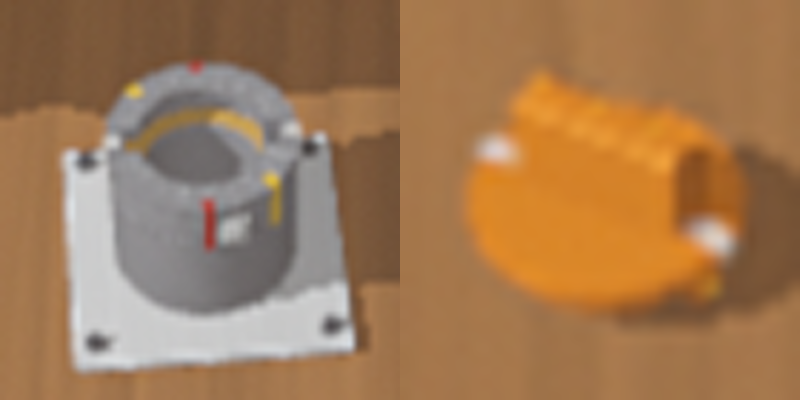

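```bash
python3 - <<'E'
from h import *
ims={n:cv2.imread(f'pics/a_{n}.png') for n in('top','side')}
def blobs(n,f,box,mina=2):
    x0,y0,x1,y1=box;im=ims[n][y0:y1,x0:x1]
    hsv=cv2.cvtColor(im,cv2.COLOR_BGR2HSV).astype(int);m=f(hsv[...,0],hsv[...,1],hsv[...,2]).astype(np.uint8)
    k,l,st,c=cv2.connectedComponentsWithStats(m)
    for i in range(1,k):
        if st[i,4]>=mina: print('  ',(c[i]+[x0,y0]).round(2),'area',st[i,4],'bbox',st[i,:4]+[x0,y0,0,0])
red=lambda h,s,v:((h<6)|(h>172))&(s>120)&(v>90)
yel=lambda h,s,v:(h>20)&(h<32)&(s>130)&(v>130)
wh=lambda h,s,v:(s<30)&(v>195)
org=lambda h,s,v:(h>8)&(h<18)&(s>185)&(v>90)
blu=lambda h,s,v:(h>95)&(h<120)&(s>80)&(v>50)
wood=lambda h,s,v:(h>12)&(h<25)&(s>50)&(s<130)&(v>170)
for n,hb,lb,pb in(('top',(300,190,350,245),(175,190,225,240),(400,225,460,265)),('side',(272,185,322,245),(283,130,318,165),(245,250,292,318))):
    for nm,f,b in(('red',red,hb),('yel',yel,hb),('whiteH',wh,hb),('whiteL',wh,lb),('orange',org,lb),('blue',blu,pb),('woodtop',wood,pb)):
        print(n,nm);blobs(n,f,b)
E
```

```text
top red
   [344.  215.5] area 6 bbox [343 215   3   2]
   [306.  219.5] area 6 bbox [305 219   3   2]
top yel
   [337.   202.75] area 4 bbox [336 202   3   2]
   [312.83 232.17] area 6 bbox [312 231   3   3]
top whiteH
   [328.11 226.98] area 877 bbox [300 191  50  54]
   [323.4 198.2] area 5 bbox [323 197   2   3]
top whiteL
   [207.5 203. ] area 4 bbox [207 202   2   3]
   [192.5 228. ] area 6 bbox [192 226   2   5]
top orange
   [195.88 205.82] area 33 bbox [192 200   8  13]
   [204.5  206.42] area 40 bbox [201 201  11  16]
   [191.2 205.2] area 5 bbox [190 204   3   3]
   [213.  206.5] area 2 bbox [213 206   1   2]
   [189.33 208.67] area 3 bbox [189 208   2   2]
   [190.18 214.76] area 17 bbox [188 211   5   9]
   [194.67 212.67] area 3 bbox [194 212   2   2]
   [216.  215.5] area 2 bbox [216 215   1   2]
   [199.   220.43] area 7 bbox [198 218   3   5]
   [201.  218.5] area 2 bbox [201 218   1   2]
   [193.32 226.95] area 19 bbox [189 224   8   7]
   [207.5 224.5] area 2 bbox [207 224   2   2]
top blue
   [424.67 231.17] area 6 bbox [423 230   5   3]
   [417. 232.] area 6 bbox 
[... 190 characters left out ...]
45.91] area 54 bbox [444 241   8  11]
side red
   [293.5 191. ] area 2 bbox [293 191   2   1]
   [296.11 218.44] area 9 bbox [296 215   2   8]
side yel
   [282.67 195.33] area 3 bbox [282 195   2   2]
   [307.8 213.9] area 10 bbox [307 211   2   8]
side whiteH
   [279.  204.5] area 2 bbox [279 204   1   2]
   [289.45 232.41] area 565 bbox [272 207  50  37]
side whiteL
side orange
   [300.28 147.16] area 328 bbox [289 137  24  20]
side blue
   [273.78 282.56] area 9 bbox [272 281   5   5]
   [265.12 301.64] area 326 bbox [255 282  27  31]
   [281.  295.5] area 2 bbox [281 295   1   2]
   [282.  298.5] area 2 bbox [282 298   1   2]
side woodtop
   [262.12 265.11] area 90 bbox [259 257   9  27]
```

```bash
python3 - <<'E'
from h import *
from scipy.spatial.transform import Rotation as R
np.set_printoptions(precision=4,suppress=True)
T=lambda x0,y0,k,X,Y:(x0+(X+.5)/k-.5,y0+(Y+.5)/k-.5)
tri_=lambda n,a,b:print(n,*tri(('top',a),('side',b)))
k=400/70
ht={'w1':T(285,180,5,194,92),'w2':T(285,180,5,215,283),'y1':T(285,180,5,263,116),'y2':T(285,180,5,142,263),'r1':T(285,180,5,297,180),'r2':T(285,180,5,108,199)}
hs={'w1':T(260,180,k,291,130),'w2':T(260,180,k,113,142),'y1':T(260,180,k,271,181),'y2':T(260,180,k,133,91),'r1':T(260,180,k,209,204),'r2':T(260,180,k,195,67)}
P={}
for q in ht:
    P[q],g=tri(('top',ht[q]),('side',hs[q]));print(q,P[q],g)
for a in 'wyr':
    c=(P[a+'1']+P[a+'2'])/2;d=P[a+'1']-P[a+'2'];print(a,'centre',c,'r',np.linalg.norm(d)/2,'ang',np.degrees(np.arctan2(d[1],d[0])))
    for n,dd in(('top',ht),('side',hs)):
        A,B=onz(n,dd[a+'1'],.088),onz(n,dd[a+'2'],.088);d=A-B
        print('  onz',n,(A+B)/2,np.degrees(np.arctan2(d[1],d[0])))
kb=400/60;ks=400/35
lt={'p1':T(170,185,kb,650-400,126),'p2':T(170,185,kb,553-400,291)}
ls={'p1':T(283,130,ks,711-400,237),'p2':T(283,130,ks,495-400,151)}
# p1 = far x (top of image)
for q in lt: P[q],g=tri(('top',lt[q]),('side',ls[q]));print('lid',q,P[q],g)
d=P['p1']-P['p2'];print('lid c',(P['p1']+P['p2'])/2,np.degrees(np.arctan2(d[1],d[0])))
for n,dd in(('top',lt),('side',ls)):
    A,B=onz(n,dd['p1'],.02),onz(n,dd['p2'],.02);d=A-B;print('  onz',n,(A+B)/2,np.degrees(np.arctan2(d[1],d[0])))
# brush top and pot
k=400/70
bt=T(395,210,k,302,205);bs=T(235,250,k,567-400,55);tri_('brushtop',bt,bs)
tc=[T(395,210,k,*p) for p in((278,180),(313,172),(326,227),(294,238))];print('brush top corners',[onz('top',p,.176)[:2] for p in tc])
pt=T(395,210,k,162,197);ps=T(235,250,k,594-400,290);print('pot foot edge circle top',onz('top',pt,.0))
for n,p in(('top',(285+0,0)),):pass
for n,p in(('spray',(238,142)),('junc',(385,144)),('sock',(307,130))):print(n,onz('top',p,.04))
s=ctrl.get_state();print(R.from_rotvec(s['tool_rot']).as_matrix(),s['position'])
E
```

```text
w1 [ 0.5927 -0.0285  0.0862] 0.0025503587274872735
w2 [ 0.5104 -0.037   0.0865] 0.0004970777890826396
y1 [ 0.583  -0.0586  0.0855] 0.000808657835156063
y2 [ 0.5187 -0.0055  0.0862] 0.0015042311400606265
r1 [ 0.5551 -0.0731  0.0864] 0.0002885893596746008
r2 [0.5467 0.0093 0.0867] 0.0009110819044928794
w centre [ 0.5516 -0.0328  0.0863] r 0.04133665984568324 ang 5.931523464829292
  onz top [ 0.5522 -0.0326  0.088 ] 5.950937955841037
  onz side [ 0.5509 -0.0343  0.088 ] 5.646448246593551
y centre [ 0.5508 -0.032   0.0858] r 0.041713148706473774 ang -39.55902374613586
  onz top [ 0.5513 -0.0319  0.088 ] -39.731220391468135
  onz side [ 0.5503 -0.034   0.088 ] -39.707256525605075
r centre [ 0.5509 -0.0319  0.0866] r 0.04140716062493103 ang -84.1831346012535
  onz top [ 0.5511 -0.0318  0.088 ] -84.41058419154074
  onz side [ 0.5507 -0.0332  0.088 ] -83.97860252710753
lid p1 [0.5879 0.2429 0.0172] 0.0012985523031588911
lid p2 [0.5293 0.2745 0.0191] 0.0026305032382343365
lid c [0.5586 0.2587 0.0181] -28.30658363244502
  onz top [0.5594 0.2584 0.02  ] -29.06783145151505
  onz side [0.5577 0.2565 0.02  ] -29.42351523381933
brushtop [ 0.4914 -0.2675  0.1723] 6.966040534728079e-05
brush top corners [array([ 0.4999, -0.2583]), array([ 0.5026, -0.2705]), array([ 0.484 , -0.2741]), array([ 0.4803, -0.263 ])]
pot foot edge circle top [ 0.4917 -0.2688  0.    ]
spray [0.7306 0.1691 0.04  ]
junc [ 0.7261 -0.1755  0.04  ]
sock [0.7596 0.0079 0.04  ]
[[-0.0006  0.2972 -0.9548]
 [ 0.0016 -0.9548 -0.2972]
 [-1.     -0.0018  0.0001]] [ 0.193  -0.6202  0.2216]
```

```bash
cat > to.py <<'E'
import sys
from h import *
from scipy.spatial.transform import Rotation as R
np.set_printoptions(precision=4,suppress=True)
# usage: to.py x y z yaw_of_jaw_deg : deltas in tool axes/units from measured pose
x,y,z,a=map(float,sys.argv[1:5]);s=ctrl.get_state()
M=R.from_rotvec(s['tool_rot']).as_matrix();p=np.array(s['position'])
a=np.radians(a);ty=np.array([np.cos(a),np.sin(a),0]);tx=np.array([0,0,-1.]);G=np.stack([tx,ty,np.cross(tx,ty)],1)
d=np.array([x,y,z])-p
print('t',s['time'],'pos',p,'jaw',np.degrees(np.arctan2(M[1,1],M[0,1])),'F',s['ft_force'],'Tq',s['torque'],'w',s['grip_width'],'j7',s['joint_positions'][6])
print('dist',np.linalg.norm(d),'travel(before turn)',M.T@d/.3,'after turn',G.T@d/.3,'rot',R.from_matrix(M.T@G).as_rotvec()/np.radians(5))
E
python3 -m jog '[{"rot":[0,0,0],"travel":[0,-0.08,-0.13],"jaw":-1},{"rot":[0,0,0],"travel":[0,-0.08,-0.13],"jaw":-1},{"rot":[0,0,0],"travel":[0,-0.08,-0.13],"jaw":-1},{"rot":[0,0,0],"travel":[0,-0.08,-0.13],"jaw":-1},{"rot":[0,0,0],"travel":[0,-0.08,-0.13],"jaw":-1},{"rot":[0,0,0],"travel":[0,-0.08,-0.13],"jaw":-1},{"rot":[0,0,0],"travel":[0,-0.08,-0.13],"jaw":-1},{"rot":[0,0,0],"travel":[0,-0.08,-0.13],"jaw":-1}]'
python3 to.py 0.4914 -0.268 0.22 -78
```

```text
time: 0.9
position: [0.4347, -0.3429, 0.2223]
tool_rot: [2.059, 0.313, -2.06]
ft_force: [0.4, -1.4, -0.2]
grip_width: 1.004
t 0.9 pos [ 0.4347 -0.3429  0.2223] jaw -72.71478596959611 F [ 0.4427 -1.4138 -0.225 ] Tq [-0.0471 -0.0212 -0.032 ] w 1.0043260372274314 j7 -0.6830755644414469
dist 0.09396231913580089 travel(before turn) [ 0.0075 -0.1822 -0.2546] after turn [ 0.0076 -0.2049 -0.2368] rot [1.057  0.005  0.0009]
```

```bash
python3 -m jog '[{"rot":[1.06,0,0],"travel":[0,-0.09,-0.12],"jaw":-1},{"rot":[0,0,0],"travel":[0,-0.1,-0.12],"jaw":-1},{"rot":[0,0,0],"travel":[0,0,0],"jaw":-1},{"rot":[0,0,0],"travel":[0,0,0],"jaw":-1}]'
python3 to.py 0.4914 -0.268 0.22 -78
python3 - <<'E'
from h import *
a=snap('top','b')[:,:,::-1];b=snap('side','b')[:,:,::-1]
cv2.imwrite('pics/z4.png',np.hstack([cv2.resize(a[200:290,390:480],(400,400),interpolation=2),cv2.resize(b[210:320,220:330],(400,400),interpolation=2)]))
E
```

```text
t 0.9 pos [ 0.4347 -0.3429  0.2223] jaw -72.71478596959611 F [ 0.4427 -1.4138 -0.225 ] Tq [-0.0471 -0.0212 -0.032 ] w 1.0043260372274314 j7 -0.6830755644414469
dist 0.09396231913580089 travel(before turn) [ 0.0075 -0.1822 -0.2546] after turn [ 0.0076 -0.2049 -0.2368] rot [1.057  0.005  0.0009]out of range: row 1 has 1.06, outside -1 to 1
```

View pics/z4.png

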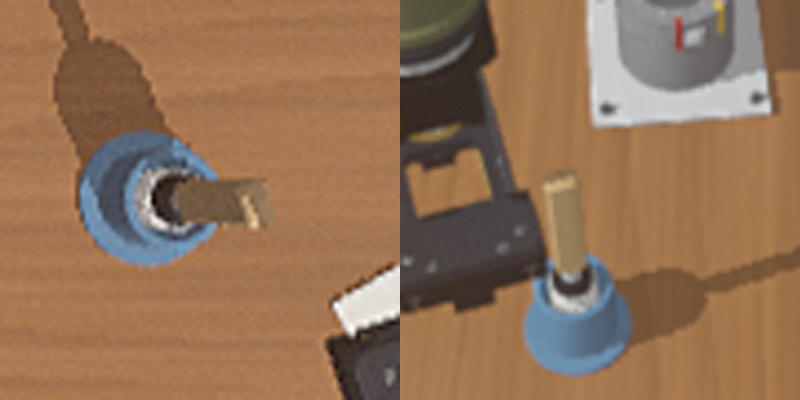

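The call was refused because a turn was over 1.0. The view shows the gripper still beside the brush, with nothing touched. I'll repeat it split across rows.

```bash
python3 -m jog '[{"rot":[0.5,0,0],"travel":[0,-0.09,-0.12],"jaw":-1},{"rot":[0.5,0,0],"travel":[0,-0.1,-0.12],"jaw":-1},{"rot":[0,0,0],"travel":[0,0,0],"jaw":-1},{"rot":[0,0,0],"travel":[0,0,0],"jaw":-1}]'
python3 to.py 0.4914 -0.268 0.116 -78
python3 - <<'E'
from h import *
a=snap('top','c')[:,:,::-1];b=snap('side','c')[:,:,::-1]
cv2.imwrite('pics/z5.png',np.hstack([cv2.resize(a[200:290,390:480],(400,400),interpolation=2),cv2.resize(b[210:320,220:330],(400,400),interpolation=2)]))
E
```

```text
time: 1.4
position: [0.4878, -0.2689, 0.2222]
tool_rot: [2.105, 0.231, -2.107]
ft_force: [0.1, -0.8, -0.4]
grip_width: 0.999
t 1.4 pos [ 0.4878 -0.2689  0.2222] jaw -77.51505517608746 F [ 0.1346 -0.8072 -0.4189] Tq [-0.016   0.0669 -0.0175] w 0.9986814287225994 j7 -0.9405488710470815
dist 0.10623621852660951 travel(before turn) [ 0.3539 -0.0001 -0.0127] after turn [ 0.3539 -0.0003 -0.0124] rot [0.097  0.0095 0.0024]
```

View pics/z5.png

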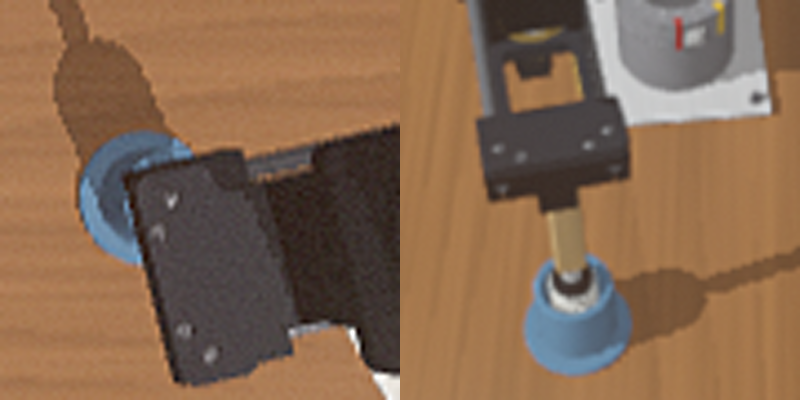

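The gripper stands over the brush, with the handle between the fingers in the side view. Next I descend and close.

```bash
python3 -m jog '[{"rot":[0,0,0],"travel":[0.09,0,-0.012],"jaw":-1},{"rot":[0,0,0],"travel":[0.14,0,0],"jaw":-1},{"rot":[0,0,0],"travel":[0.12,0,0],"jaw":-1},{"rot":[0,0,0],"travel":[0,0,0],"jaw":1},{"rot":[0,0,0],"travel":[0,0,0],"jaw":1},{"rot":[0,0,0],"travel":[0,0,0],"jaw":1},{"rot":[0,0,0],"travel":[0,0,0],"jaw":1},{"rot":[0,0,0],"travel":[0,0,0],"jaw":1}]' 25
python3 to.py 0.4914 -0.268 0.25 -78
```

```text
time: 2.3
position: [0.492, -0.2698, 0.1193]
tool_rot: [2.11, 0.225, -2.105]
ft_force: [-1.0, -0.2, -0.5]
grip_width: 0.63
t 2.3 pos [ 0.492  -0.2698  0.1193] jaw -77.71252309590007 F [-1.0057 -0.2322 -0.4571] Tq [-0.0555 -0.0494  0.0044] w 0.6298666438138956 j7 -0.975022007493828
dist 0.13072666920446516 travel(before turn) [-0.4357 -0.0052 -0.0003] after turn [-0.4357 -0.0061  0.0006] rot [ 0.0575 -0.023  -0.0255]
```

```bash
python3 -m jog '[{"rot":[0,0,0],"travel":[0,0,0],"jaw":1},{"rot":[0,0,0],"travel":[0,0,0],"jaw":1},{"rot":[0,0,0],"travel":[0,0,0],"jaw":1},{"rot":[0,0,0],"travel":[0,0,0],"jaw":1},{"rot":[0,0,0],"travel":[0,0,0],"jaw":1},{"rot":[0,0,0],"travel":[0,0,0],"jaw":1},{"rot":[0,0,0],"travel":[0,0,0],"jaw":1},{"rot":[0,0,0],"travel":[0,0,0],"jaw":1}]' 25
python3 to.py 0.4914 -0.268 0.25 -78
```

```text
time: 3.1
position: [0.4909, -0.2691, 0.1174]
tool_rot: [2.108, 0.227, -2.108]
ft_force: [0.8, -1.1, -0.4]
grip_width: 0.157
t 3.1 pos [ 0.4909 -0.2691  0.1174] jaw -77.70399233585282 F [ 0.787  -1.1065 -0.3688] Tq [-0.0416  0.0092 -0.0212] w 0.15677345772606247 j7 -0.9751875229452256
dist 0.13259707731809284 travel(before turn) [-0.442  -0.0032 -0.0022] after turn [-0.442  -0.0032 -0.0024] rot [0.0592 0.0033 0.0014]
```

Gripped at 13.7 mm, which matches the handle. Lifting.

```bash
python3 -m jog '[{"rot":[0,0,0],"travel":[-0.06,0,0],"jaw":1},{"rot":[0,0,0],"travel":[-0.13,0,0],"jaw":1},{"rot":[0,0,0],"travel":[-0.13,0,0],"jaw":1},{"rot":[0,0,0],"travel":[-0.1,0,0],"jaw":1},{"rot":[0,0,0],"travel":[0,0,0],"jaw":1},{"rot":[0,0,0],"travel":[0,0,0],"jaw":1}]' 40
python3 to.py 0.551 -0.0325 0.245 -78
python3 - <<'E'
from h import *
a=snap('top','d')[:,:,::-1];b=snap('side','d')[:,:,::-1]
cv2.imwrite('pics/z6.png',np.hstack([cv2.resize(a[200:290,390:480],(400,400),interpolation=2),cv2.resize(b[200:310,220:330],(400,400),interpolation=2)]))
E
```

```text
time: 3.7
position: [0.4912, -0.2692, 0.2439]
tool_rot: [2.109, 0.226, -2.107]
ft_force: [-0.1, 0.6, -1.5]
grip_width: 0.157
t 3.7 pos [ 0.4912 -0.2692  0.2439] jaw -77.70453201785804 F [-0.1404  0.5754 -1.4959] Tq [ 0.0278 -0.0057 -0.0244] w 0.15731754424068747 j7 -0.944106466052894
dist 0.24414910577985005 travel(before turn) [-0.0041 -0.7285 -0.3628] after turn [-0.0036 -0.7303 -0.3591] rot [ 0.0591 -0.0071 -0.0108]
```

View pics/z6.png

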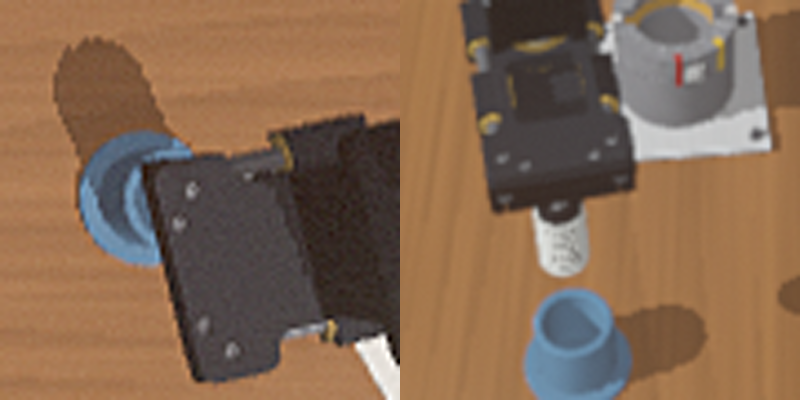

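The brush is up and clear of the pot, hanging straight. Moving it over the body.

```bash
python3 -m jog '[{"rot":[0,0,0],"travel":[0,-0.06,-0.03],"jaw":1},{"rot":[0,0,0],"travel":[0,-0.12,-0.06],"jaw":1},{"rot":[0,0,0],"travel":[0,-0.12,-0.06],"jaw":1},{"rot":[0,0,0],"travel":[0,-0.13,-0.065],"jaw":1},{"rot":[0,0,0],"travel":[0,-0.13,-0.065],"jaw":1},{"rot":[0,0,0],"travel":[0,-0.11,-0.055],"jaw":1},{"rot":[0,0,0],"travel":[0,-0.06,-0.03],"jaw":1},{"rot":[0,0,0],"travel":[0,0,0],"jaw":1}]'
python3 to.py 0.551 -0.0325 0.123 -78
python3 - <<'E'
from h import *
a=snap('top','e')[:,:,::-1];b=snap('side','e')[:,:,::-1]
cv2.imwrite('pics/z7.png',np.hstack([cv2.resize(a[180:270,280:370],(400,400),interpolation=2),cv2.resize(b[150:260,240:350],(400,400),interpolation=2)]))
E
```

```text
time: 4.6
position: [0.5509, -0.0271, 0.242]
tool_rot: [2.103, 0.237, -2.108]
ft_force: [0.4, 0.7, -0.2]
grip_width: 0.159
t 4.6 pos [ 0.5509 -0.0271  0.242 ] jaw -77.30215556957879 F [ 0.397   0.6627 -0.2175] Tq [0.044  0.0058 0.0289] w 0.15863723914377587 j7 -1.4071829144277799
dist 0.11907864078497973 travel(before turn) [0.3965 0.0189 0.003 ] after turn [0.3965 0.0178 0.0035] rot [0.1396 0.0211 0.0328]
```

View pics/z7.png

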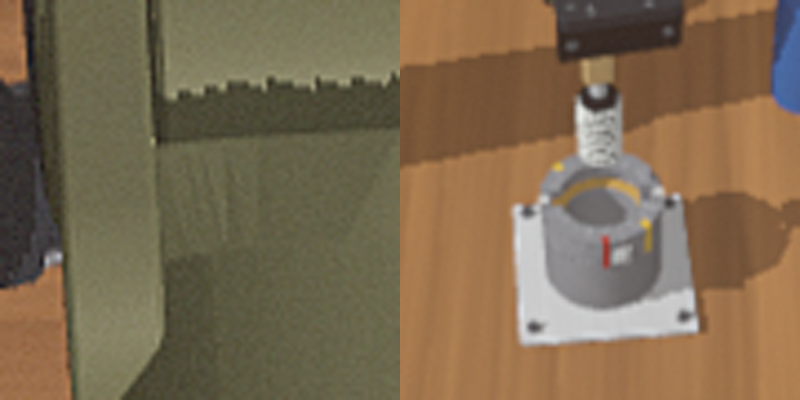

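The brush hangs above the opening and is about 5 mm off in y. I'll correct that and go down.

```bash
python3 -m jog '[{"rot":[0.14,0,0],"travel":[0,0.018,0.003],"jaw":1},{"rot":[0,0,0],"travel":[0.05,0,0],"jaw":1},{"rot":[0,0,0],"travel":[0.1,0,0],"jaw":1},{"rot":[0,0,0],"travel":[0.12,0,0],"jaw":1},{"rot":[0,0,0],"travel":[0.08,0,0],"jaw":1},{"rot":[0,0,0],"travel":[0.03,0,0],"jaw":1},{"rot":[0,0,0],"travel":[0,0,0],"jaw":1},{"rot":[0,0,0],"travel":[0,0,0],"jaw":1}]'
python3 to.py 0.551 -0.0325 0.123 -78
```

```text
time: 5.5
position: [0.5523, -0.0378, 0.1304]
tool_rot: [2.117, 0.214, -2.114]
ft_force: [0.6, 1.0, -0.4]
grip_width: 0.162
t 5.5 pos [ 0.5523 -0.0378  0.1304] jaw -78.45214791638433 F [ 0.6453  1.0055 -0.4173] Tq [ 0.0099 -0.0171 -0.0029] w 0.16196138136867094 j7 -1.4506355050830126
dist 0.009150955110432818 travel(before turn) [ 0.0245 -0.0181  0.0008] after turn [ 0.0245 -0.0181  0.0006] rot [-0.0904 -0.015  -0.0054]
```

```bash
python3 -m jog '[{"rot":[0,0,0],"travel":[0.015,-0.018,0],"jaw":1},{"rot":[0,0,0],"travel":[0.012,0,0],"jaw":1},{"rot":[0,0,0],"travel":[0,0,0],"jaw":1},{"rot":[0,0,0],"travel":[0,0,0],"jaw":1}]'
python3 to.py 0.551 -0.0325 0.123 -78
```

```text
time: 5.9
position: [0.5516, -0.0309, 0.1234]
tool_rot: [2.117, 0.216, -2.112]
ft_force: [-1.2, 1.4, 6.2]
grip_width: 0.158
t 5.9 pos [ 0.5516 -0.0309  0.1234] jaw -78.35850380821185 F [-1.1672  1.3865  6.2248] Tq [0.4032 0.4748 0.0106] w 0.1578147318522063 j7 -1.4641737109556268
dist 0.001714947456701271 travel(before turn) [0.0012 0.0047 0.003 ] after turn [0.0012 0.0047 0.003 ] rot [-0.0717 -0.0291 -0.0033]
```

The foot touched the floor with 6 N at the height I predicted. Drawing up fully, then the second stroke.

```bash
python3 -m jog '[{"rot":[0,0,0],"travel":[-0.05,0,0],"jaw":1},{"rot":[0,0,0],"travel":[-0.12,0,0],"jaw":1},{"rot":[0,0,0],"travel":[-0.13,0,0],"jaw":1},{"rot":[0,0,0],"travel":[-0.07,0,0],"jaw":1},{"rot":[0,0,0],"travel":[0,0,0],"jaw":1},{"rot":[0,0,0],"travel":[0,0,0],"jaw":1},{"rot":[0,0,0],"travel":[0,0,0],"jaw":1}]'
python3 to.py 0.551 -0.0325 0.123 -78
python3 -m jog '[{"rot":[0,0,0],"travel":[0.05,0,0],"jaw":1},{"rot":[0,0,0],"travel":[0.1,0,0],"jaw":1},{"rot":[0,0,0],"travel":[0.12,0,0],"jaw":1},{"rot":[0,0,0],"travel":[0.06,0,0],"jaw":1},{"rot":[0,0,0],"travel":[0.02,0,0],"jaw":1},{"rot":[0,0,0],"travel":[0.01,0,0],"jaw":1},{"rot":[0,0,0],"travel":[0.01,0,0],"jaw":1},{"rot":[0,0,0],"travel":[0,0,0],"jaw":1}]'
python3 to.py 0.551 -0.0325 0.123 -78
```

```text
time: 6.6
position: [0.5497, -0.0321, 0.2312]
tool_rot: [2.113, 0.215, -2.117]
ft_force: [-1.2, 1.1, -0.6]
grip_width: 0.158
t 6.6 pos [ 0.5497 -0.0321  0.2312] jaw -78.4078426657047 F [-1.2293  1.1499 -0.619 ] Tq [-0.0165  0.0769  0.0253] w 0.1577494797218028 j7 -1.42052828094865
dist 0.10816936008945342 travel(before turn) [ 0.3605  0.0023 -0.0048] after turn [ 0.3605  0.0022 -0.004 ] rot [-0.0816  0.025   0.0049]
time: 7.4
position: [0.5496, -0.0313, 0.1232]
tool_rot: [2.112, 0.215, -2.118]
ft_force: [-6.2, 1.4, 13.6]
grip_width: 0.159
t 7.4 pos [ 0.5496 -0.0313  0.1232] jaw -78.38686165735731 F [-6.1653  1.3809 13.642 ] Tq [0.3392 2.1886 0.0215] w 0.15883614188828118 j7 -1.4644197002961827
dist 0.0018088575630120821 travel(before turn) [ 0.0006  0.0048 -0.0037] after turn [ 0.0006  0.0048 -0.0036] rot [-0.0774  0.0288  0.0051]
```

The second stroke reached the bottom at 13.6 N. Drawing up and checking the brush's tilt.

```bash
python3 -m jog '[{"rot":[0,0,0],"travel":[-0.05,0,0],"jaw":1},{"rot":[0,0,0],"travel":[-0.12,0,0],"jaw":1},{"rot":[0,0,0],"travel":[-0.14,0,0],"jaw":1},{"rot":[0,0,0],"travel":[-0.09,0,0],"jaw":1},{"rot":[0,0,0],"travel":[0,0,0],"jaw":1},{"rot":[0,0,0],"travel":[0,0,0],"jaw":1},{"rot":[0,0,0],"travel":[0,0,0],"jaw":1}]'
python3 to.py 0.4912 -0.2692 0.236 -77.7
python3 - <<'E'
from h import *
b=snap('side','f')[:,:,::-1]
cv2.imwrite('pics/z8.png',cv2.resize(b[150:260,240:350],(500,500),interpolation=2))
E
```

```text
time: 8.1
position: [0.5498, -0.0321, 0.2401]
tool_rot: [2.113, 0.215, -2.117]
ft_force: [-0.4, 0.1, -1.1]
grip_width: 0.163
t 8.1 pos [ 0.5498 -0.0321  0.2401] jaw -78.41064555714517 F [-0.3509  0.132  -1.0517] Tq [ 0.0051  0.0189 -0.0564] w 0.16347244728261257 j7 -1.4184084590526596
dist 0.244249968790964 travel(before turn) [0.014  0.7349 0.3501] after turn [0.0136 0.7305 0.3593] rot [-0.1421  0.023   0.0063]
```

View pics/z8.png

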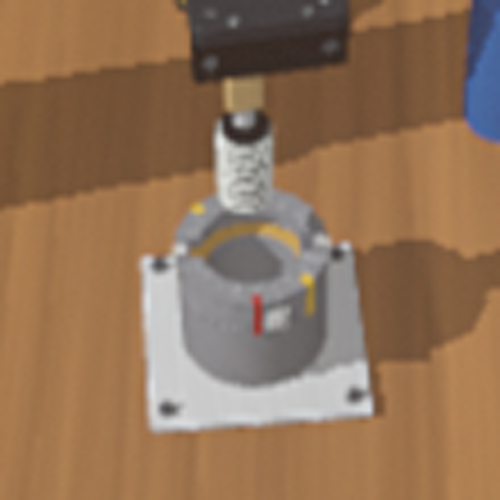

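The brush is out of the body and looks straight. Returning to the pot.

```bash
python3 -m jog '[{"rot":[-0.14,0,0],"travel":[0,0.06,0.03],"jaw":1},{"rot":[0,0,0],"travel":[0,0.12,0.06],"jaw":1},{"rot":[0,0,0],"travel":[0,0.13,0.063],"jaw":1},{"rot":[0,0,0],"travel":[0,0.14,0.067],"jaw":1},{"rot":[0,0,0],"travel":[0,0.13,0.063],"jaw":1},{"rot":[0,0,0],"travel":[0,0.1,0.046],"jaw":1},{"rot":[0,0,0],"travel":[0,0.05,0.025],"jaw":1}]'
python3 -m jog '[{"rot":[0,0,0],"travel":[0,0,0],"jaw":1},{"rot":[0,0,0],"travel":[0,0,0],"jaw":1},{"rot":[0,0,0],"travel":[0,0,0],"jaw":1}]'
python3 to.py 0.4912 -0.2692 0.19 -77.7
python3 - <<'E'
from h import *
b=snap('side','g')[:,:,::-1]
d=cv2.imread('pics/d_side.png')
cv2.imwrite('pics/z9.png',np.hstack([cv2.resize(x[200:310,220:330],(400,400),interpolation=2) for x in (d,b)]))
E
```

```text
time: 8.85
position: [0.491, -0.2722, 0.2397]
tool_rot: [2.108, 0.223, -2.114]
ft_force: [-0.2, 0.2, -1.1]
grip_width: 0.16
time: 9.15
position: [0.4943, -0.2656, 0.2413]
tool_rot: [2.107, 0.232, -2.106]
ft_force: [-0.4, 0.1, -0.7]
grip_width: 0.154
t 9.15 pos [ 0.4943 -0.2656  0.2413] jaw -77.4756942177868 F [-0.3723  0.06   -0.737 ] Tq [ 0.0664 -0.0451  0.0221] w 0.15408855926050183 j7 -0.949297746162858
dist 0.051548315969818154 travel(before turn) [0.1711 0.0096 0.0126] after turn [0.1711 0.0094 0.0125] rot [ 0.0449 -0.005   0.0127]
```

View pics/z9.png

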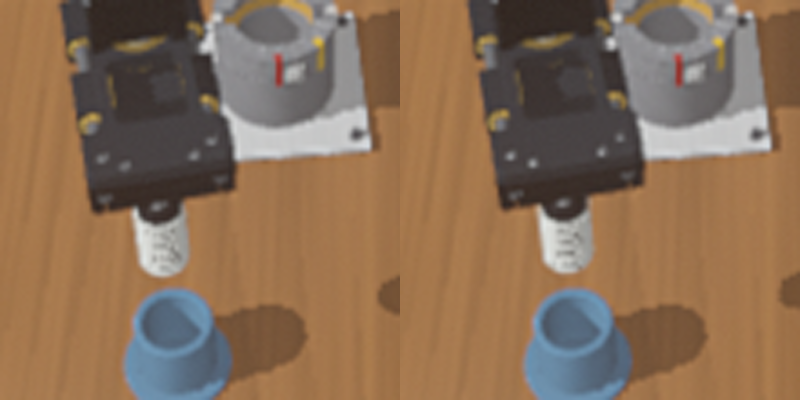

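The brush sits in the grip as it did at pick-up. I'll correct the offset, then lower to just above the pot rim and check.

```bash
python3 -m jog '[{"rot":[0,0,0],"travel":[0,0.01,0.0125],"jaw":1},{"rot":[0,0,0],"travel":[0.06,0,0],"jaw":1},{"rot":[0,0,0],"travel":[0.08,0,0],"jaw":1},{"rot":[0,0,0],"travel":[0.02,0,0],"jaw":1},{"rot":[0,0,0],"travel":[0,0,0],"jaw":1},{"rot":[0,0,0],"travel":[0,0,0],"jaw":1},{"rot":[0,0,0],"travel":[0,0,0],"jaw":1}]'
python3 to.py 0.4911 -0.2692 0.118 -77.7
```

```text
time: 9.9
position: [0.4909, -0.2725, 0.1948]
tool_rot: [2.109, 0.226, -2.106]
ft_force: [-0.0, 0.3, -0.1]
grip_width: 0.155
t 9.9 pos [ 0.4909 -0.2725  0.1948] jaw -77.69538514245869 F [-0.0301  0.268  -0.1361] Tq [0.0092 0.0361 0.0149] w 0.15514266982981562 j7 -0.9484488067575362
dist 0.07689731562566797 travel(before turn) [ 0.2561 -0.0111 -0.0025] after turn [ 0.2561 -0.0107 -0.0029] rot [ 0.0009 -0.0179 -0.0181]
```

```bash
for i in 1 2 3; do python3 -m jog '[{"rot":[0,0,0],"travel":[0,0,0],"jaw":1}]' | head -2; done
```

```text
time: 10.0
position: [0.4907, -0.2725, 0.1945]
time: 10.1
position: [0.4905, -0.2724, 0.1941]
time: 10.2
position: [0.4903, -0.2724, 0.1938]
```

```bash
python3 -m jog '[{"rot":[0,0,0],"travel":[0,-0.011,-0.003],"jaw":1},{"rot":[0,0,0],"travel":[0.04,0,0],"jaw":1},{"rot":[0,0,0],"travel":[0.06,0,0],"jaw":1},{"rot":[0,0,0],"travel":[0,0,0],"jaw":1},{"rot":[0,0,0],"travel":[0,0,0],"jaw":1}]'
python3 to.py 0.4911 -0.2692 0.118 -77.7
```

```text
time: 10.7
position: [0.4899, -0.2686, 0.1628]
tool_rot: [2.107, 0.228, -2.11]
ft_force: [0.6, -1.5, -0.9]
grip_width: 0.161
t 10.7 pos [ 0.4899 -0.2686  0.1628] jaw -77.70041131882293 F [ 0.6356 -1.5283 -0.9433] Tq [ 0.0074 -0.0077  0.0085] w 0.16090285142035696 j7 -0.9611658236421867
dist 0.044812662633612985 travel(before turn) [ 0.1493  0.0029 -0.0035] after turn [ 0.1493  0.0027 -0.0033] rot [-0.0001  0.012   0.0111]
```

```bash
python3 -m jog '[{"rot":[0,0,0],"travel":[0.06,0.002,-0.003],"jaw":1},{"rot":[0,0,0],"travel":[0.06,0,0],"jaw":1},{"rot":[0,0,0],"travel":[0.02,0,0],"jaw":1},{"rot":[0,0,0],"travel":[0,0,0],"jaw":1},{"rot":[0,0,0],"travel":[0,0,0],"jaw":1}]'
python3 to.py 0.4911 -0.2692 0.118 -77.7
```

```text
time: 11.2
position: [0.492, -0.2696, 0.1225]
tool_rot: [2.109, 0.226, -2.107]
ft_force: [-0.2, -0.4, -1.0]
grip_width: 0.156
t 11.2 pos [ 0.492  -0.2696  0.1225] jaw -77.7088698426384 F [-0.1984 -0.3858 -0.9741] Tq [-0.0431  0.0106  0.0754] w 0.15616901894153382 j7 -0.9749984684746827
dist 0.004561789141193748 travel(before turn) [ 0.0149 -0.0018  0.0026] after turn [ 0.0149 -0.0018  0.0026] rot [-0.0018 -0.0123 -0.0119]
```

```bash
python3 -m jog '[{"rot":[0,0,0],"travel":[0.012,0,0],"jaw":1},{"rot":[0,0,0],"travel":[0.004,0,0],"jaw":1},{"rot":[0,0,0],"travel":[0,0,0],"jaw":1},{"rot":[0,0,0],"travel":[0,0,0],"jaw":-1},{"rot":[0,0,0],"travel":[0,0,0],"jaw":-1},{"rot":[0,0,0],"travel":[0,0,0],"jaw":-1},{"rot":[0,0,0],"travel":[0,0,0],"jaw":-1},{"rot":[0,0,0],"travel":[0,0,0],"jaw":-1}]'
python3 to.py 0.4911 -0.2692 0.118 -77.7
```

```text
time: 12.0
position: [0.4913, -0.2693, 0.1166]
tool_rot: [2.108, 0.227, -2.108]
ft_force: [-0.2, 0.7, 0.1]
grip_width: 0.53
t 12.0 pos [ 0.4913 -0.2693  0.1166] jaw -77.70861053186428 F [-0.242   0.6645  0.0564] Tq [ 0.0101 -0.0514  0.0183] w 0.5299913395383126 j7 -0.9767555273380901
dist 0.0014161302799728596 travel(before turn) [-0.0047 -0.0004  0.0006] after turn [-0.0047 -0.0004  0.0006] rot [-0.0017  0.0013 -0.0003]
```

```bash
python3 -m jog '[{"rot":[0,0,0],"travel":[-0.05,0,0],"jaw":-1},{"rot":[0,0,0],"travel":[-0.1,0,0],"jaw":-1},{"rot":[0,0,0],"travel":[-0.14,0,0],"jaw":-1},{"rot":[0,0,0],"travel":[-0.1,0,0],"jaw":-1},{"rot":[0,0,0],"travel":[0,0,0],"jaw":-1}]'
python3 to.py 0.558 0.258 0.23 -119
python3 - <<'E'
from h import *
b=snap('side','i')[:,:,::-1]
cv2.imwrite('pics/z10.png',cv2.resize(b[200:320,210:330],(500,500),interpolation=2))
E
```

```text
time: 12.5
position: [0.4942, -0.2704, 0.2403]
tool_rot: [2.114, 0.22, -2.096]
ft_force: [0.1, 0.0, 0.1]
grip_width: 0.957
t 12.5 pos [ 0.4942 -0.2704  0.2403] jaw -77.69962997557708 F [0.0539 0.0409 0.1099] Tq [ 0.0537 -0.0386  0.0117] w 0.9565892207024983 j7 -0.9461932717431769
dist 0.5323251092139155 travel(before turn) [ 0.0265 -1.6758 -0.5827] after turn [ 0.0343 -1.6435  0.668 ] rot [ 8.2603 -0.1133 -0.0484]
```

View pics/z10.png

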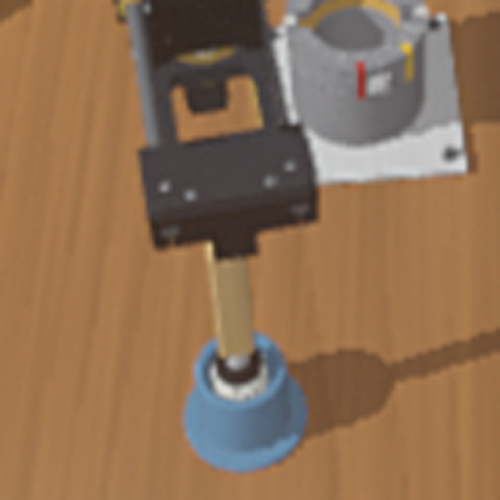

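The brush is standing in its pot. On to the lid.

```bash
python3 -m jog '[{"rot":[0,0,0],"travel":[0,-0.1,-0.035],"jaw":-1},{"rot":[0,0,0],"travel":[0,-0.15,-0.052],"jaw":-1},{"rot":[0,0,0],"travel":[0,-0.15,-0.052],"jaw":-1},{"rot":[0,0,0],"travel":[0,-0.15,-0.052],"jaw":-1},{"rot":[0,0,0],"travel":[0,-0.15,-0.052],"jaw":-1},{"rot":[0,0,0],"travel":[0,-0.15,-0.052],"jaw":-1},{"rot":[0,0,0],"travel":[0,-0.15,-0.052],"jaw":-1},{"rot":[0,0,0],"travel":[0,-0.15,-0.052],"jaw":-1}]'
python3 -m jog '[{"rot":[0,0,0],"travel":[0,-0.15,-0.052],"jaw":-1},{"rot":[0,0,0],"travel":[0,-0.15,-0.052],"jaw":-1},{"rot":[0,0,0],"travel":[0,-0.15,-0.052],"jaw":-1},{"rot":[0.8,0,0],"travel":[0,0,0],"jaw":-1},{"rot":[1,0,0],"travel":[0,0,0],"jaw":-1},{"rot":[1,0,0],"travel":[0,0,0],"jaw":-1},{"rot":[1,0,0],"travel":[0,0,0],"jaw":-1},{"rot":[1,0,0],"travel":[0,0,0],"jaw":-1}]'
python3 -m jog '[{"rot":[1,0,0],"travel":[0,0,0],"jaw":-1},{"rot":[1,0,0],"travel":[0,0,0],"jaw":-1},{"rot":[1,0,0],"travel":[0,0,0],"jaw":-1},{"rot":[0.4,0,0],"travel":[0,0,0],"jaw":-1},{"rot":[0,0,0],"travel":[0,0,0],"jaw":-1},{"rot":[0,0,0],"travel":[0,0,0],"jaw":-1},{"rot":[0,0,0],"travel":[0,0,0],"jaw":-1}]'
python3 to.py 0.558 0.258 0.12 -119
```

```text
time: 13.35
position: [0.5342, 0.095, 0.2332]
tool_rot: [2.107, 0.226, -2.109]
ft_force: [0.4, -0.6, -0.2]
grip_width: 1.004
time: 14.15
position: [0.5512, 0.2349, 0.2327]
tool_rot: [-2.11, 0.221, 2.114]
ft_force: [-0.0, 0.4, -0.1]
grip_width: 1.002
time: 14.85
position: [0.5516, 0.2351, 0.2333]
tool_rot: [-1.941, 0.496, 1.942]
ft_force: [0.2, 0.1, 0.0]
grip_width: 1.0
t 14.85 pos [0.5516 0.2351 0.2333] jaw -118.6657781447415 F [0.2108 0.0594 0.001 ] Tq [ 0.0451  0.0905 -0.0091] w 0.9998185294598513 j7 -2.641341175832685
dist 0.11577917247523233 travel(before turn) [ 0.3777 -0.0774  0.0178] after turn [ 0.3777 -0.077   0.0184] rot [ 0.0668  0.0048 -0.0063]
```

Joint 7 is at -2.64 and its limit is -2.69, so I'll take the equivalent half-turned grasp (jaw at +61 degrees).

```bash
R='x'; python3 -m jog '[{"rot":[-1,0,0],"travel":[0,-0.077,0.018],"jaw":-1},{"rot":[-1,0,0],"travel":[0,0,0],"jaw":-1},{"rot":[-1,0,0],"travel":[0,0,0],"jaw":-1},{"rot":[-1,0,0],"travel":[0,0,0],"jaw":-1},{"rot":[-1,0,0],"travel":[0,0,0],"jaw":-1},{"rot":[-1,0,0],"travel":[0,0,0],"jaw":-1},{"rot":[-1,0,0],"travel":[0,0,0],"jaw":-1},{"rot":[-1,0,0],"travel":[0,0,0],"jaw":-1}]' | head -3
python3 -m jog '[{"rot":[-1,0,0],"travel":[0,0,0],"jaw":-1},{"rot":[-1,0,0],"travel":[0,0,0],"jaw":-1},{"rot":[-1,0,0],"travel":[0,0,0],"jaw":-1},{"rot":[-1,0,0],"travel":[0,0,0],"jaw":-1},{"rot":[-1,0,0],"travel":[0,0,0],"jaw":-1},{"rot":[-1,0,0],"travel":[0,0,0],"jaw":-1},{"rot":[-1,0,0],"travel":[0,0,0],"jaw":-1},{"rot":[-1,0,0],"travel":[0,0,0],"jaw":-1}]' | head -3
python3 -m jog '[{"rot":[-1,0,0],"travel":[0,0,0],"jaw":-1},{"rot":[-1,0,0],"travel":[0,0,0],"jaw":-1},{"rot":[-1,0,0],"travel":[0,0,0],"jaw":-1},{"rot":[-1,0,0],"travel":[0,0,0],"jaw":-1},{"rot":[-1,0,0],"travel":[0,0,0],"jaw":-1},{"rot":[-1,0,0],"travel":[0,0,0],"jaw":-1},{"rot":[-1,0,0],"travel":[0,0,0],"jaw":-1},{"rot":[-1,0,0],"travel":[0,0,0],"jaw":-1}]' | head -3
python3 -m jog '[{"rot":[-1,0,0],"travel":[0,0,0],"jaw":-1},{"rot":[-1,0,0],"travel":[0,0,0],"jaw":-1},{"rot":[-1,0,0],"travel":[0,0,0],"jaw":-1},{"rot":[-1,0,0],"travel":[0,0,0],"jaw":-1},{"rot":[-1,0,0],"travel":[0,0,0],"jaw":-1},{"rot":[-1,0,0],"travel":[0,0,0],"jaw":-1},{"rot":[-1,0,0],"travel":[0,0,0],"jaw":-1},{"rot":[-1,0,0],"travel":[0,0,0],"jaw":-1}]' | head -3
python3 -m jog '[{"rot":[-1,0,0],"travel":[0,0,0],"jaw":-1},{"rot":[-1,0,0],"travel":[0,0,0],"jaw":-1},{"rot":[-1,0,0],"travel":[0,0,0],"jaw":-1},{"rot":[-1,0,0],"travel":[0,0,0],"jaw":-1},{"rot":[0,0,0],"travel":[0,0,0],"jaw":-1},{"rot":[0,0,0],"travel":[0,0,0],"jaw":-1},{"rot":[0,0,0],"travel":[0,0,0],"jaw":-1}]' | head -3
python3 to.py 0.558 0.258 0.12 61
python3 - <<'E'
from h import *
snap('top','k');b=snap('side','k')[:,:,::-1]
E
```

```text
time: 15.65
position: [0.5582, 0.2579, 0.2335]
tool_rot: [2.115, 0.213, -2.116]
time: 16.45
position: [0.5582, 0.2579, 0.2335]
tool_rot: [1.684, 0.813, -1.685]
time: 17.25
position: [0.5582, 0.2579, 0.2336]
tool_rot: [1.19, 1.222, -1.19]
time: 18.05
position: [0.5582, 0.2578, 0.2335]
tool_rot: [0.661, 1.468, -0.661]
time: 18.75
position: [0.5582, 0.258, 0.2336]
tool_rot: [0.394, 1.535, -0.394]
t 18.75 pos [0.5582 0.258  0.2336] jaw 61.211713215711896 F [-1.1909  0.2249 -0.0474] Tq [ 0.0476 -0.1558 -0.0184] w 0.9965492944733342 j7 0.2650007543249658
dist 0.11361212214237368 travel(before turn) [ 0.3787 -0.0002 -0.0008] after turn [ 0.3787 -0.0003 -0.0007] rot [0.0423 0.0014 0.0014]
```

View pics/k_side.png

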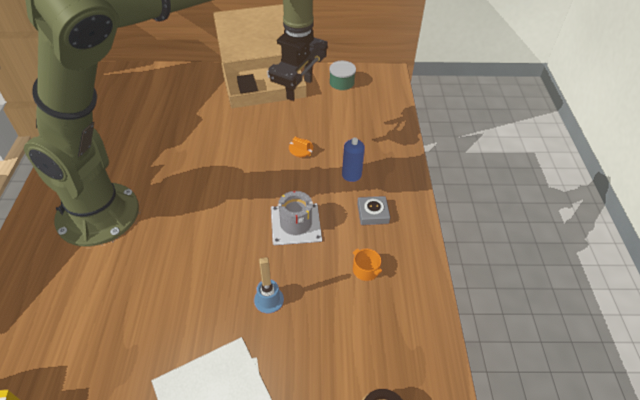

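View pics/k_top.png

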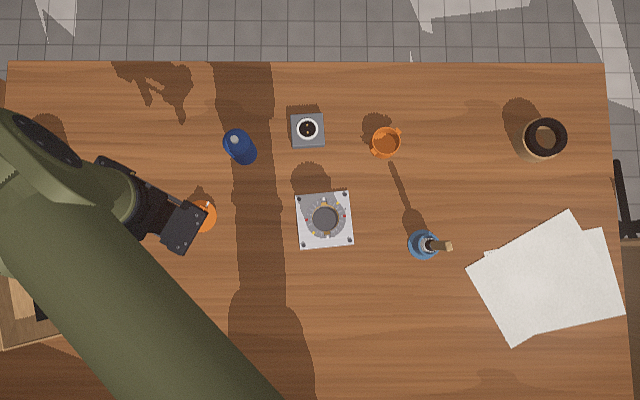

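Everything stands in place and the gripper is over the lid, with its body well away from the spray can. Descending.

```bash
python3 -m jog '[{"rot":[0.04,0,0],"travel":[0.06,0,0],"jaw":-1},{"rot":[0,0,0],"travel":[0.13,0,0],"jaw":-1},{"rot":[0,0,0],"travel":[0.15,0,0],"jaw":-1},{"rot":[0,0,0],"travel":[0.15,0,0],"jaw":-1},{"rot":[0,0,0],"travel":[0.11,0,0],"jaw":-1},{"rot":[0,0,0],"travel":[0.06,0,0],"jaw":-1},{"rot":[0,0,0],"travel":[0,0,0],"jaw":-1},{"rot":[0,0,0],"travel":[0,0,0],"jaw":-1}]'
python3 to.py 0.558 0.258 0.0245 61
python3 - <<'E'
from h import *
b=snap('side','l')[:,:,::-1];a=snap('top','l')[:,:,::-1]
cv2.imwrite('pics/z11.png',np.hstack([cv2.resize(a[180:250,165:235],(400,400),interpolation=2),cv2.resize(b[100:180,260:340],(400,400),interpolation=2)]))
E
```

```text
time: 19.65
position: [0.5589, 0.2588, 0.037]
tool_rot: [0.397, 1.533, -0.394]
ft_force: [0.1, 1.3, 0.5]
grip_width: 0.996
t 19.65 pos [0.5589 0.2588 0.037 ] jaw 61.086812160260344 F [0.0694 1.2801 0.5417] Tq [ 0.1115 -0.1364 -0.0199] w 0.9957945368964108 j7 0.15068291996747749
dist 0.012518697913028036 travel(before turn) [ 0.0415 -0.004  -0.0014] after turn [ 0.0415 -0.0039 -0.0014] rot [ 0.0174  0.0082 -0.0181]
```

View pics/z11.png

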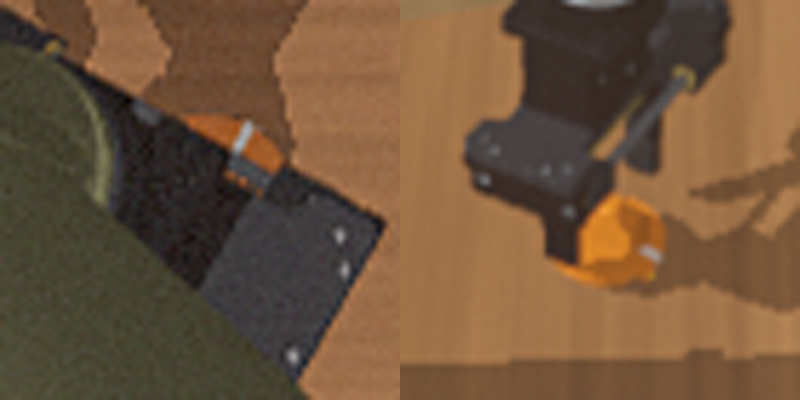

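The fingers straddle the bar, with a pointer just visible beyond. Going down 11 mm and closing.

```bash
python3 -m jog '[{"rot":[0,0,0],"travel":[0.02,0,0],"jaw":-1},{"rot":[0,0,0],"travel":[0.015,0,0],"jaw":-1},{"rot":[0,0,0],"travel":[0,0,0],"jaw":0},{"rot":[0,0,0],"travel":[0,0,0],"jaw":0},{"rot":[0,0,0],"travel":[0,0,0],"jaw":0},{"rot":[0,0,0],"travel":[0,0,0],"jaw":0.3}]' 20
python3 to.py 0.558 0.258 0.0245 61
```

```text
time: 20.35
position: [0.5583, 0.2581, 0.0252]
tool_rot: [0.396, 1.534, -0.395]
ft_force: [-0.9, -0.3, -0.6]
grip_width: 0.723
t 20.35 pos [0.5583 0.2581 0.0252] jaw 61.09350491035733 F [-0.8987 -0.2538 -0.5535] Tq [ 0.0564 -0.1114 -0.0778] w 0.7232016330026579 j7 0.14332788534123922
dist 0.0007985441667427744 travel(before turn) [ 0.0025 -0.0007 -0.0006] after turn [ 0.0025 -0.0007 -0.0006] rot [ 0.0187  0.0015 -0.0013]
```

```bash
python3 -m jog '[{"rot":[0,0,0],"travel":[0,0,0],"jaw":1},{"rot":[0,0,0],"travel":[0,0,0],"jaw":1},{"rot":[0,0,0],"travel":[0,0,0],"jaw":1},{"rot":[0,0,0],"travel":[0,0,0],"jaw":1},{"rot":[0,0,0],"travel":[0,0,0],"jaw":1},{"rot":[0,0,0],"travel":[0,0,0],"jaw":1},{"rot":[0,0,0],"travel":[0,0,0],"jaw":1},{"rot":[0,0,0],"travel":[0,0,0],"jaw":1}]' 20
python3 -m jog '[{"rot":[0,0,0],"travel":[0,0,0],"jaw":1},{"rot":[0,0,0],"travel":[0,0,0],"jaw":1},{"rot":[0,0,0],"travel":[0,0,0],"jaw":1}]' 50
python3 to.py 0.558 0.258 0.16 61
```

```text
time: 21.15
position: [0.5582, 0.2581, 0.0251]
tool_rot: [0.396, 1.534, -0.395]
ft_force: [-0.7, -0.6, -0.0]
grip_width: 0.159
time: 21.45
position: [0.5582, 0.2581, 0.0251]
tool_rot: [0.395, 1.534, -0.395]
ft_force: [0.0, 0.4, -0.7]
grip_width: 0.16
t 21.45 pos [0.5582 0.2581 0.0251] jaw 61.095097733526025 F [ 0.0072  0.3738 -0.6521] Tq [ 0.1476 -0.1551  0.0453] w 0.16018121063410287 j7 0.14332996447090504
dist 0.13489985737620003 travel(before turn) [-0.4497 -0.0006 -0.0005] after turn [-0.4497 -0.0006 -0.0005] rot [ 0.019   0.0002 -0.0007]
```

Lid gripped at 13.9 mm, which matches the bar. Lifting and carrying it over.

```bash
python3 -m jog '[{"rot":[0,0,0],"travel":[-0.06,0,0],"jaw":1},{"rot":[0,0,0],"travel":[-0.13,0,0],"jaw":1},{"rot":[0,0,0],"travel":[-0.14,0,0],"jaw":1},{"rot":[0,0,0],"travel":[-0.11,0,0],"jaw":1},{"rot":[-1,0,0],"travel":[0,0,0],"jaw":1},{"rot":[-1,0,0],"travel":[0,0,0],"jaw":1},{"rot":[-1,0,0],"travel":[0,0,0],"jaw":1},{"rot":[-1,0,0],"travel":[0,0,0],"jaw":1}]'
python3 -m jog '[{"rot":[-1,0,0],"travel":[0,0,0],"jaw":1},{"rot":[-1,0,0],"travel":[0,0,0],"jaw":1},{"rot":[-0.9,0,0],"travel":[0,0,0],"jaw":1},{"rot":[0,0,0],"travel":[0,0,0],"jaw":1},{"rot":[0,0,0],"travel":[0,0,0],"jaw":1}]'
python3 to.py 0.551 -0.0325 0.16 95.7
```

```text
time: 22.25
position: [0.5581, 0.258, 0.1584]
tool_rot: [0.119, 1.567, -0.119]
ft_force: [-0.3, -1.1, -1.9]
grip_width: 0.157
time: 22.75
position: [0.5582, 0.258, 0.1578]
tool_rot: [-0.075, 1.569, 0.075]
ft_force: [-0.7, -0.2, -1.8]
grip_width: 0.155
t 22.75 pos [0.5582 0.258  0.1578] jaw 95.48376676838224 F [-0.7306 -0.1664 -1.7791] Tq [ 0.0873 -0.1573  0.024 ] w 0.15452302188978384 j7 0.7649377535497639
dist 0.29061663084366657 travel(before turn) [-0.0074 -0.9617 -0.1164] after turn [-0.0074 -0.9612 -0.12  ] rot [-0.0432  0.0033  0.0005]
```

```bash
python3 -m jog '[{"rot":[-0.04,0,0],"travel":[0,-0.06,-0.007],"jaw":1},{"rot":[0,0,0],"travel":[0,-0.13,-0.016],"jaw":1},{"rot":[0,0,0],"travel":[0,-0.15,-0.018],"jaw":1},{"rot":[0,0,0],"travel":[0,-0.16,-0.02],"jaw":1},{"rot":[0,0,0],"travel":[0,-0.16,-0.02],"jaw":1},{"rot":[0,0,0],"travel":[0,-0.15,-0.018],"jaw":1},{"rot":[0,0,0],"travel":[0,-0.1,-0.012],"jaw":1},{"rot":[0,0,0],"travel":[0,-0.05,-0.007],"jaw":1}]'
python3 -m jog '[{"rot":[0,0,0],"travel":[0,0,0],"jaw":1},{"rot":[0,0,0],"travel":[0,0,0],"jaw":1},{"rot":[0,0,0],"travel":[0,0,0],"jaw":1},{"rot":[0,0,0],"travel":[0,0,0],"jaw":1}]'
python3 to.py 0.551 -0.0325 0.13 95.7
python3 - <<'E'
from h import *
b=snap('side','m')[:,:,::-1];a=snap('top','m')[:,:,::-1]
cv2.imwrite('pics/z12.png',np.hstack([cv2.resize(a[170:260,280:370],(400,400),interpolation=2),cv2.resize(b[160:250,255:345],(400,400),interpolation=2)]))
E
```

```text
time: 23.55
position: [0.5519, -0.0363, 0.1572]
tool_rot: [-0.076, 1.57, 0.073]
ft_force: [0.2, -0.4, -1.5]
grip_width: 0.154
time: 23.95
position: [0.552, -0.0296, 0.1574]
tool_rot: [-0.082, 1.569, 0.083]
ft_force: [0.9, 0.7, -1.5]
grip_width: 0.158
t 23.95 pos [ 0.552  -0.0296  0.1574] jaw 95.99882135411417 F [ 0.8669  0.6517 -1.54  ] Tq [ 0.0548 -0.1119  0.0311] w 0.1580031409953148 j7 1.3117518096701966
dist 0.02752122043432189 travel(before turn) [ 0.0912 -0.0093 -0.0043] after turn [ 0.0912 -0.0093 -0.0042] rot [ 0.0598  0.0041 -0.0047]
```

View pics/z12.png

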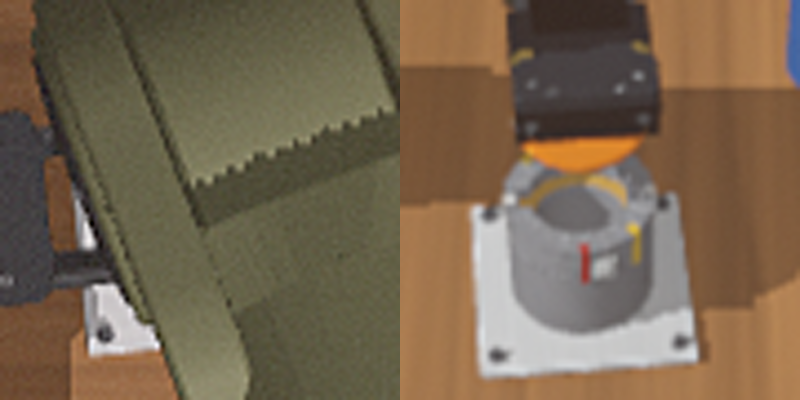

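The lid hangs above the opening. The offset along the bar runs nearly along world x, so I'll measure it in the side view from the flange edges against the body edges.

```bash
python3 - <<'E'
from h import *
np.set_printoptions(precision=2,suppress=True)
im=cv2.imread('pics/m_side.png')
cv2.imwrite('pics/z13.png',cv2.resize(im[182:232,270:320],(600,600),interpolation=cv2.INTER_CUBIC))
h=cv2.cvtColor(im,cv2.COLOR_BGR2HSV).astype(int)
m=(h[...,0]>5)&(h[...,0]<18)&(h[...,1]>190)&(h[...,2]>120)
for r in range(182,206):
    c=np.where(m[r,275:315])[0]+275
    if len(c): print(r,c.min(),c.max())
g=np.linspace(0,2*np.pi,73)
for z,rad,c in((.152,.038,(.552,-.0296)),(.147,.038,(.552,-.0296)),(.088,.044,(.551,-.0325)),(.04,.044,(.551,-.0325))):
    p=proj('side',np.stack([c[0]+rad*np.cos(g),c[1]+rad*np.sin(g),0*g+z],1));print(z,'cols',p[:,0].min(),p[:,0].max(),'rows',p[:,1].min(),p[:,1].max())
for r in range(215,229,2): print(r,im[r,272:320].mean(1).astype(int))
E
```

```text
191 295 308
192 283 307
193 283 306
194 285 305
195 287 304
196 288 301
197 291 299
0.152 cols 279.870073296608 310.02744504345634 rows 174.56009029648294 196.71630588891472
0.147 cols 279.95567108493026 310.0231686426693 rows 175.90791760803043 198.0514842439747
0.088 cols 278.1910653959281 311.8783083692063 rows 190.37402974069408 215.89950798593125
0.04 cols 279.01010271155167 311.7899049204882 rows 202.1186711647731 227.46223506812333
215 [221 206 203 204 204 203 198 171 140 146 147 146 144 145 143 141 142 142
 146 149 150 146 143 130 113 129 146 143 143 143 127 113 104 103 102 107
 111 100  91 105 138 147 146 146 147 148 139  91]
217 [220 205 203 204 204 203 201 179 138 141 148 148 145 144 144 142 140 140
 138 131 126 129 131 124  89  96 109 110 117 127 128 130 102 102 103 109
 110  99  91 106 138 148 146 147 146 147 137  95]
219 [206 204 202 204 203 203 206 193 140 138 142 142 141 139 143 142 141 140
 136 134 134 133 132 123  85  99 140 176 181 178 157 126  96  99 103 105
 102  96  91 104 138 149 148 147 146 147 139 107]
221 [206 204 203 203 204 203 205 193 141 138 141 143 142 142 139 135 140 142
 136 137 133 131 124 116  83 105 149 171 163 157 134 120 102 100 100  98
  97  95  90 106 139 148 147 147 147 147 145 129]
223 [191 203 202 203 204 202 205 196 153 137 140 141 141 142 142 140 139 138
 135 132 129 127 126 117 100 105 109 106 103 104 104 103 102 102  99  98
  96  92  90 105 138 149 147 148 146 147 149 137]
225 [185 203 202 203 204 202 204 199 165 138 139 142 142 141 140 140 139 136
 134 133 131 127 124 122 119 117 114 111 107 105 103 103 102 102 101  98
  96  94  97 125 149 149 147 148 147 147 149 140]
227 [183 203 203 203 203 202 203 206 195 153 138 140 141 140 138 140 137 137
 136 133 131 129 125 121 119 115 112 109 107 105 104 103 102 101 100  97
  95  97 119 143 149 148 147 148 147 145 147 140]
```

View pics/z13.png

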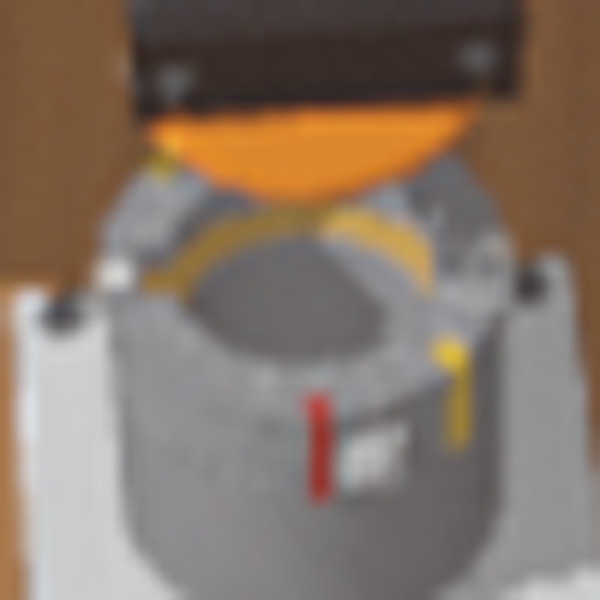

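The flange mid-column is 295.0 against 294.95 expected, so the lid is centred on the tool to within a millimetre. I'm refining the body centre to (0.5513, -0.033) and lowering to just above the rim.

```bash
python3 -m jog '[{"rot":[0.06,0,0],"travel":[0.03,-0.01,-0.003],"jaw":1},{"rot":[0,0,0],"travel":[0.06,0,0],"jaw":1},{"rot":[0,0,0],"travel":[0.035,0,0],"jaw":1},{"rot":[0,0,0],"travel":[0,0,0],"jaw":1},{"rot":[0,0,0],"travel":[0,0,0],"jaw":1},{"rot":[0,0,0],"travel":[0,0,0],"jaw":1},{"rot":[0,0,0],"travel":[0,0,0],"jaw":1}]'
python3 to.py 0.5513 -0.033 0.1131 95.7
```

```text
time: 24.75
position: [0.5518, -0.0351, 0.1202]
tool_rot: [-0.075, 1.569, 0.075]
ft_force: [0.2, 0.6, -0.6]
grip_width: 0.16
t 24.75 pos [ 0.5518 -0.0351  0.1202] jaw 95.49093832591292 F [ 0.2103  0.6028 -0.5786] Tq [ 0.1065 -0.1054  0.0879] w 0.16026592877582677 j7 1.2861060250672671
dist 0.007370806703523159 travel(before turn) [ 0.0235  0.007  -0.0011] after turn [ 0.0235  0.007  -0.0011] rot [-0.0418  0.0107  0.0021]
```

```bash
python3 -m jog '[{"rot":[-0.04,0,0],"travel":[0,0.007,0],"jaw":1},{"rot":[0,0,0],"travel":[0,0,0],"jaw":1},{"rot":[0,0,0],"travel":[0,0,0],"jaw":1},{"rot":[0,0,0],"travel":[0,0,0],"jaw":1},{"rot":[0,0,0],"travel":[0,0,0],"jaw":1}]'
python3 to.py 0.5513 -0.033 0.1131 95.7
python3 - <<'E'
from h import *
b=snap('side','n')[:,:,::-1]
cv2.imwrite('pics/z14.png',cv2.resize(b[182:232,270:320],(600,600),interpolation=cv2.INTER_CUBIC))
E
```

```text
time: 25.25
position: [0.5512, -0.0331, 0.1196]
tool_rot: [-0.078, 1.569, 0.078]
ft_force: [-0.8, -0.4, -2.1]
grip_width: 0.153
t 25.25 pos [ 0.5512 -0.0331  0.1196] jaw 95.68992285979488 F [-0.7757 -0.3846 -2.0862] Tq [ 0.1145 -0.0836  0.0522] w 0.15335734900459835 j7 1.2859628742725666
dist 0.0065400035600838785 travel(before turn) [0.0218 0.0004 0.0004] after turn [0.0218 0.0004 0.0004] rot [-0.002  -0.0006  0.0023]
```

View pics/z14.png

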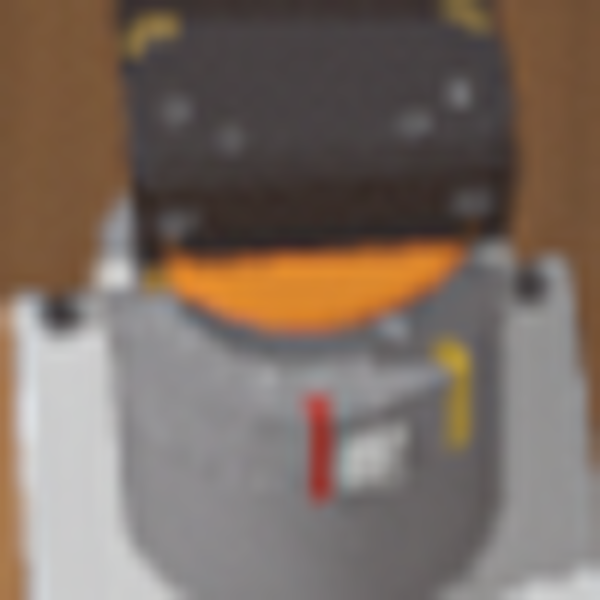

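The lid sits centred just above the rim, at the intended pose. Lowering in small steps and watching the force.

```bash
python3 -m jog '[{"rot":[0,0,0],"travel":[0.02,0,0],"jaw":1},{"rot":[0,0,0],"travel":[0.01,0,0],"jaw":1},{"rot":[0,0,0],"travel":[0,0,0],"jaw":1},{"rot":[0,0,0],"travel":[0,0,0],"jaw":1}]'
python3 to.py 0.5513 -0.033 0.098 95.7
```

```text
time: 25.7
position: [0.5511, -0.0331, 0.1104]
tool_rot: [-0.078, 1.57, 0.078]
ft_force: [-0.2, -0.0, -1.4]
grip_width: 0.156
t 25.7 pos [ 0.5511 -0.0331  0.1104] jaw 95.6923159073028 F [-0.2214 -0.0202 -1.3587] Tq [ 0.1133 -0.1177 -0.0471] w 0.15626549070266665 j7 1.278968188764528
dist 0.012430915072130682 travel(before turn) [0.0414 0.0001 0.0008] after turn [0.0414 0.0001 0.0008] rot [-0.0015 -0.0039 -0.0011]
```

```bash
python3 -m jog '[{"rot":[0,0,0],"travel":[0.015,0,0],"jaw":1},{"rot":[0,0,0],"travel":[0.015,0,0],"jaw":1},{"rot":[0,0,0],"travel":[0.006,0,0],"jaw":1},{"rot":[0,0,0],"travel":[0,0,0],"jaw":1},{"rot":[0,0,0],"travel":[0,0,0],"jaw":1}]'
python3 to.py 0.5513 -0.033 0.098 95.7
```

```text
time: 26.2
position: [0.5512, -0.033, 0.0998]
tool_rot: [-0.078, 1.569, 0.078]
ft_force: [0.6, 0.4, -1.8]
grip_width: 0.157
t 26.2 pos [ 0.5512 -0.033   0.0998] jaw 95.69677250377075 F [ 0.5685  0.4275 -1.808 ] Tq [ 0.0979 -0.1443  0.0129] w 0.1570886009231861 j7 1.2704628289453666
dist 0.0018132061965221973 travel(before turn) [ 0.006  -0.0001  0.0003] after turn [ 0.006  -0.0001  0.0003] rot [-0.0006 -0.0005 -0.0005]
```

```bash
python3 -m jog '[{"rot":[0,0,0],"travel":[0.006,0,0],"jaw":1},{"rot":[0,0,0],"travel":[0.002,0,0],"jaw":1},{"rot":[0,0,0],"travel":[0,0,0],"jaw":1},{"rot":[0,0,0],"travel":[0,0,0],"jaw":1}]' 60
python3 to.py 0.5513 -0.033 0.098 95.7
```

```text
time: 26.6
position: [0.5515, -0.033, 0.098]
tool_rot: [-0.078, 1.569, 0.078]
ft_force: [-1.4, -0.7, 5.9]
grip_width: 0.156
t 26.6 pos [ 0.5515 -0.033   0.098 ] jaw 95.6899598041557 F [-1.4214 -0.6669  5.9262] Tq [0.0412 0.1996 0.0216] w 0.15623582481206263 j7 1.2685059918033106
dist 0.0002175633963205073 travel(before turn) [ 0.0002  0.0001 -0.0007] after turn [ 0.0002  0.0001 -0.0007] rot [-0.002   0.0062  0.0048]
```

The lid is seated at the predicted height with 6 N. Twisting clockwise (+x about the tool), in stages.

```bash
python3 -m jog '[{"rot":[0.4,0,0],"travel":[-0.001,0,0],"jaw":1},{"rot":[0.6,0,0],"travel":[0,0,0],"jaw":1},{"rot":[0.8,0,0],"travel":[0,0,0],"jaw":1},{"rot":[0.8,0,0],"travel":[0,0,0],"jaw":1},{"rot":[0.4,0,0],"travel":[0,0,0],"jaw":1},{"rot":[0,0,0],"travel":[0,0,0],"jaw":1},{"rot":[0,0,0],"travel":[0,0,0],"jaw":1}]'
python3 to.py 0.5513 -0.033 0.098 50.7
python3 - <<'E'
from h import *
b=snap('side','o')[:,:,::-1]
cv2.imwrite('pics/z15.png',cv2.resize(b[182:232,270:320],(600,600),interpolation=cv2.INTER_CUBIC))
E
```

```text
time: 27.3
position: [0.5517, -0.0326, 0.0981]
tool_rot: [0.127, 1.566, -0.126]
ft_force: [0.9, 1.2, 2.2]
grip_width: 0.157
t 27.3 pos [ 0.5517 -0.0326  0.0981] jaw 80.75701975719137 F [0.856  1.2257 2.2373] Tq [ 0.3175 -0.2425  0.0683] w 0.15713090502613425 j7 1.0418758845267106
dist 0.0005844102150638517 travel(before turn) [ 0.0002 -0.0015 -0.0013] after turn [ 0.0002 -0.0019 -0.0003] rot [ 6.0114  0.0119 -0.0102]
```

View pics/z15.png

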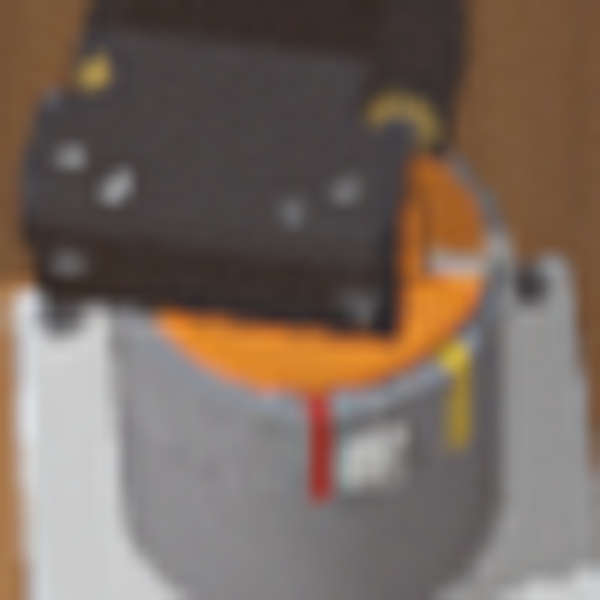

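The flange is flush. The white pointer, at about (455,262) in the crop, is moving towards the yellow mark at (453,353), and the spring torque is felt. Continuing.

```bash
python3 -m jog '[{"rot":[0.6,0,0],"travel":[0,-0.001,-0.001],"jaw":1},{"rot":[0.8,0,0],"travel":[0,0,0],"jaw":1},{"rot":[0.9,0,0],"travel":[0,0,0],"jaw":1},{"rot":[0.9,0,0],"travel":[0,0,0],"jaw":1},{"rot":[0.9,0,0],"travel":[0,0,0],"jaw":1},{"rot":[0.8,0,0],"travel":[0,0,0],"jaw":1},{"rot":[0.6,0,0],"travel":[0,0,0],"jaw":1},{"rot":[0,0,0],"travel":[0,0,0],"jaw":1}]'
python3 -m jog '[{"rot":[0.2,0,0],"travel":[0,0,0],"jaw":1},{"rot":[0,0,0],"travel":[0,0,0],"jaw":1},{"rot":[0,0,0],"travel":[0,0,0],"jaw":1}]'
python3 to.py 0.5513 -0.033 0.098 50.7
python3 - <<'E'
from h import *
b=snap('side','p')[:,:,::-1];a=snap('top','p')[:,:,::-1]
cv2.imwrite('pics/z16.png',np.hstack([cv2.resize(x,(400,400),interpolation=cv2.INTER_CUBIC) for x in(a[190:245,298:353],b[182:232,270:320])]))
E
```

```text
time: 28.15
position: [0.5517, -0.0328, 0.0981]
tool_rot: [0.503, 1.51, -0.501]
ft_force: [2.4, 1.2, 1.2]
grip_width: 0.156
time: 28.45
position: [0.5517, -0.0329, 0.0981]
tool_rot: [0.517, 1.507, -0.515]
ft_force: [4.1, 1.8, 2.6]
grip_width: 0.154
t 28.45 pos [ 0.5517 -0.0329  0.0981] jaw 52.24573595605128 F [4.124  1.8436 2.6155] Tq [ 0.5727 -1.1351  0.214 ] w 0.15400644211806166 j7 0.6038935329892561
dist 0.00042706434837156017 travel(before turn) [ 0.0003 -0.0011 -0.0008] after turn [ 0.0003 -0.0011 -0.0008] rot [ 0.3091  0.012  -0.0191]
```

View pics/z16.png

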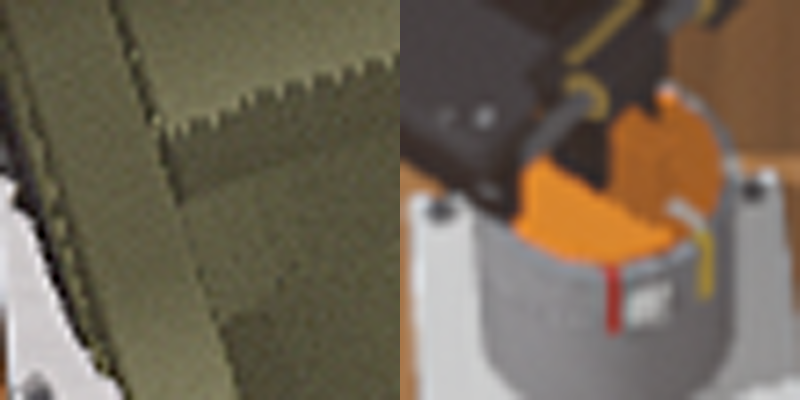

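The pointer is nearly at the yellow mark. I'll make the last small turn and then measure the pointer's angle.

```bash
python3 -m jog '[{"rot":[0.3,0,0],"travel":[0,0,0],"jaw":1},{"rot":[0,0,0],"travel":[0,0,0],"jaw":1},{"rot":[0,0,0],"travel":[0,0,0],"jaw":1},{"rot":[0,0,0],"travel":[0,0,0],"jaw":1}]'
python3 to.py 0.5513 -0.033 0.098 50.7
python3 - <<'E'
from h import *
im=snap('side','q')[:,:,::-1]
z=cv2.resize(im[195:225,290:320],(600,600),interpolation=cv2.INTER_CUBIC)
cv2.imwrite('pics/z17.png',z)
h=cv2.cvtColor(im,cv2.COLOR_BGR2HSV).astype(int)[195:225,290:320]
m=((h[...,1]<90)&(h[...,2]>165)).astype(np.uint8)
ys,xs=np.where(m);print([(x+290,y+195) for x,y in zip(xs,ys) if x+290<312])
c=np.array([.5513,-.033])
for a in(-30,-35,-39.6,-45,-50):
    d=np.array([np.cos(np.radians(a)),np.sin(np.radians(a))])
    print(a,proj('side',[np.r_[c+.030*d,.093],np.r_[c+.038*d,.093],np.r_[c+.0415*d,.088]]).round(1).tolist())
E
```

```text
time: 28.95
position: [0.5516, -0.033, 0.0981]
tool_rot: [0.538, 1.502, -0.536]
ft_force: [4.6, 1.5, 2.2]
grip_width: 0.157
t 28.95 pos [ 0.5516 -0.033   0.0981] jaw 50.69522934529293 F [4.5987 1.4536 2.2252] Tq [ 0.5123 -1.1794  0.1751] w 0.15707680524455175 j7 0.5798073931902128
dist 0.0003229730249139712 travel(before turn) [ 0.0003 -0.0008 -0.0007] after turn [ 0.0003 -0.0008 -0.0007] rot [-0.001   0.0112 -0.0165]
[(np.int64(299), np.int64(219)), (np.int64(300), np.int64(219)), (np.int64(301), np.int64(219)), (np.int64(299), np.int64(220)), (np.int64(300), np.int64(220)), (np.int64(301), np.int64(220)), (np.int64(299), np.int64(221))]
-30 [[305.0, 206.2], [307.7, 207.4], [308.8, 209.2]]
-35 [[304.4, 206.9], [307.0, 208.2], [308.1, 210.1]]
-39.6 [[303.9, 207.4], [306.2, 208.9], [307.3, 210.9]]
-45 [[303.1, 208.0], [305.3, 209.7], [306.2, 211.7]]
-50 [[302.4, 208.6], [304.3, 210.4], [305.2, 212.4]]
```

View pics/z17.png

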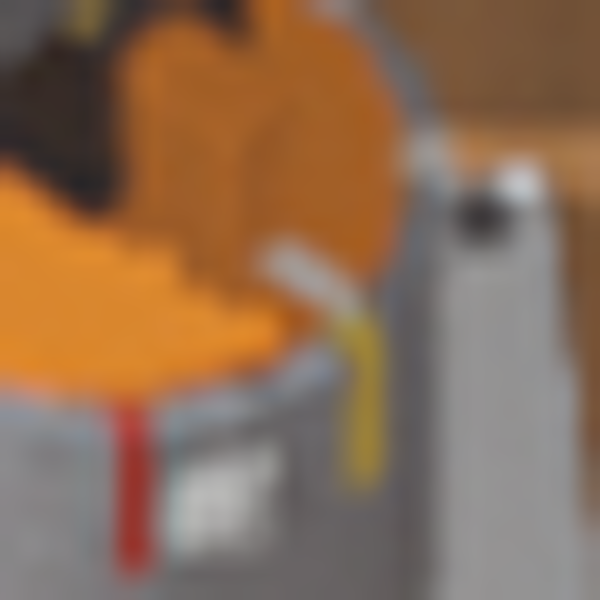

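The pointer runs straight into the yellow mark: its tip is at about (307,210) px and the mark's top at (307.4,210.8), where the yellow angle predicts (307.3,210.9). The tool has turned 45.0 degrees. Next a final check of the whole scene and of steadiness.

```bash
python3 -m jog '[{"rot":[0,0,0],"travel":[0,0,0],"jaw":1},{"rot":[0,0,0],"travel":[0,0,0],"jaw":1},{"rot":[0,0,0],"travel":[0,0,0],"jaw":1},{"rot":[0,0,0],"travel":[0,0,0],"jaw":1},{"rot":[0,0,0],"travel":[0,0,0],"jaw":1},{"rot":[0,0,0],"travel":[0,0,0],"jaw":1}]'
python3 to.py 0.5513 -0.033 0.098 50.7
python3 -c "
from h import *
snap('side','r')"
```

```text
time: 29.6
position: [0.5516, -0.033, 0.0981]
tool_rot: [0.538, 1.502, -0.536]
ft_force: [4.2, 2.4, 2.3]
grip_width: 0.158
t 29.6 pos [ 0.5516 -0.033   0.0981] jaw 50.69198803110885 F [4.1714 2.424  2.3069] Tq [ 0.5952 -1.1134  0.1497] w 0.15777017406386348 j7 0.5797954310172413
dist 0.00034238281536013994 travel(before turn) [ 0.0003 -0.0008 -0.0008] after turn [ 0.0003 -0.0008 -0.0008] rot [-0.0016  0.0113 -0.0171]
```

View pics/r_side.png

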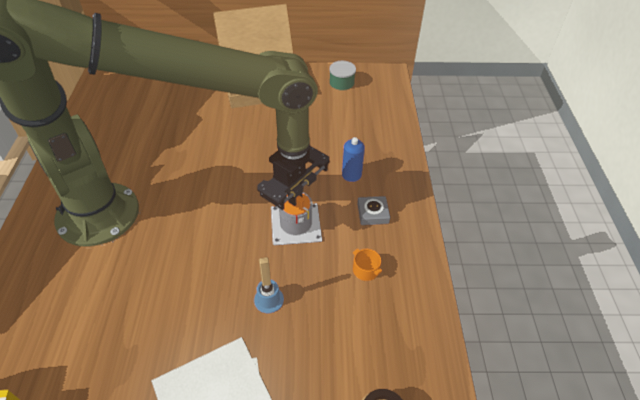

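The brush stands in its pot at (268,290), the bystanders have not moved, and the lid is held steady at (297,207). Handing in.

```bash
python3 -c "
from bench import ctrl
print(ctrl.close_job())"
```

```text
the job is handed in; nothing more can be done
None
```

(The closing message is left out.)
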